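Load the drying box and set its thermostat

TASK

The drying box was left switched on: first turn its dial back to off, the long tick at its stop. Then stand every 34 mm brass sleeve from the tray upright in the open drawer, leaving the slimmer and wider sleeves on the tray and without knocking over the small amber pot there, and push the drawer fully home with the dial still off. Last, turn the dial until its pointer lines up with the dark arrow tab on the scale, and let go.

Things in the scene. Friction and masses are not known exactly. Their poses are not given: they have to be found in the camera images.
- dryer: White benchtop drying box, fixed, 190 deep (x) x 310 wide (y) x 100 high; a drawer in front, a dial on top. Origin: on the table, 45 mm in front of the middle of the housing's front face; own +x points from the front into the box, z up. The housing's front face is at own x = 45 mm, its flat top at z = 100 mm. The dial's axis is at own x = 120 mm, y = 0.
- drawer (a joint): How far the drawer is pulled out, in m: 0 = fully home (front plate against the housing), at most 0.15; it slides along the dryer's own -x and stays where it is left (about 2 N of friction).
- drawer_front (a point): Middle of the outer face of the grey drawer front (the face turned to the robot), 68 mm above the table. The flat front plate is 310 wide, 10 thick and runs from 12 to 88 mm above the table; axes as the dryer's.
- drawer_in (a point): Centre of the drawer's inner floor, 18 mm above the table; axes as the dryer's, moves with the drawer. Inside, the drawer reaches from x = -82 mm (back of the front plate) to +82 mm and +-138 mm in y. Side and back walls are 5 thick and rise 40 mm above this floor, the front plate 70 mm. Only the part pulled out of the housing is open from above.
- dial_grip (a point): Point on the dial's vertical axis at the height to grip it, 137 mm above the table. The dial is a black bar grip 42 long x 14 wide, its top 144 mm above the table, on a 44 mm disc whose top is 114 mm above the table. A white line on the bar's top and a black tongue on the plate mark its pointer end. The point turns with the dial: its own -x is the direction of the pointer.
- dial (a joint): Dial angle in rad: 0 = off, against its stop, where the pointer points along the dryer's own -x (square to the drawer front, at the long tick); it grows clockwise seen from above to 4.71. Friction about 0.03 N m; stays where it is left.
- tab (a joint): Where the dark arrow-shaped setting tab stands on the dial's scale, in the same rad and the same sense as the dial: pointer and tab are in line when both values are equal. The tab is a flat dark steel arrow 3 mm high on the housing's top, 45 to 61 mm from the dial's axis, pointing at the axis. It cannot be moved by touch.
- dial_aim (a point): Point on the dial's pointer line, 45 mm from its axis (turns with the dial).
- tab_aim (a point): Tip of the setting tab, 45 mm from the dial's axis.
- tray: Fixed white plastic tray, 270 (x) x 280 (y), floor 5 mm thick, rim 12 mm high and 5 mm thick. Origin: centre of its underside, on the table.
- sleeve0: Brass sleeve of the wanted size: 34 mm across, 30 mm tall, hollow look, standing on the tray at the start; about 60 g. Origin: centre of its underside, z along its axis. Between three and five of these sleeves are there; absent ones read None.
- sleeve1: Brass sleeve of the wanted size: 34 mm across, 30 mm tall, hollow look, standing on the tray at the start; about 60 g. Origin: centre of its underside, z along its axis. Between three and five of these sleeves are there; absent ones read None.
- sleeve2: Brass sleeve of the wanted size: 34 mm across, 30 mm tall, hollow look, standing on the tray at the start; about 60 g. Origin: centre of its underside, z along its axis. Between three and five of these sleeves are there; absent ones read None.
- sleeve3: Brass sleeve of the wanted size: 34 mm across, 30 mm tall, hollow look, standing on the tray at the start; about 60 g. Origin: centre of its underside, z along its axis. Between three and five of these sleeves are there; absent ones read None.
- sleeve4: Brass sleeve of the wanted size: 34 mm across, 30 mm tall, hollow look, standing on the tray at the start; about 60 g. Origin: centre of its underside, z along its axis. Between three and five of these sleeves are there; absent ones read None.
- slim0: Brass sleeve of another size: 24 mm across, 30 mm tall, standing on the tray; stays on the tray. Origin: centre of its underside.
- slim1: Brass sleeve of another size: 24 mm across, 30 mm tall, standing on the tray; stays on the tray. Origin: centre of its underside.
- wide0: Brass sleeve of another size: 46 mm across, 30 mm tall, standing on the tray; stays on the tray. Origin: centre of its underside.
- pot: Small amber glass pot with a black cap standing on the tray, 40 mm across, 44 mm tall; a bystander. Origin: centre of its underside.
There are look-alikes about, which are no part of the job. What is shaped like the sleeve0 but pink or purple is not meant.

How it is judged:
By the outcome, as a careful person would: the job done as asked, in the order asked, and still so for the second after the job is handed in, with the robot touching nothing.
Of sleeve0, sleeve1, sleeve2, sleeve3, sleeve4 only 3 to 5 are there at a start; the rules pass over those that are not, and their reading is None.
At some moment in a run one of sleeve0, sleeve1, sleeve2, sleeve3, sleeve4 may be knocked a few centimetres aside while the robot is not near it.
Once in a run the grip may slacken for a moment while it holds something.
It also fails if it takes over 210 s, if anything falls off the work surface, if the arm or the gripper's body presses on something with over 40 N, if the wrist force passes 120 N, or if a joint passes its speed limit or range.

ROBOT

A 6-joint arm with a two-finger parallel gripper is mounted at the origin on the work surface. World frame = base frame: x ahead of the robot, y to its left, z up, the work surface at z = 0. Lengths are in m, angles in rad, forces in N, time in s.
With the tool pointing down it reaches from about 0.35 to 0.725 m from the base axis. Payload 4.3 kg.
Tool frame: the origin (TCP) lies on the centre line of the jaws, within the pads' length; the fingertips stand 14 mm ahead of it and the grasp point (between the pads) lies 5 mm behind it; z points along the fingers, y is the line along which they close (so a half turn about z gives the same grasp; the last joint's range is limited). The gripper opens to 85 mm and grips with 20 to 120 N. Pads are 22 mm wide; open, the fingers measure 114 mm over their backs; the gripper's body (76 mm by 85 mm) begins 54 mm behind the grasp point. The pads swing forward as they close: fully open they stand 13 mm farther back than shut.
Start: joints at [1.18, 0.377, 0.081, 1.274, 0, 1.46], TCP at [0.159, 0.553, 0.245] pointing down, gripper open.
Joint ranges: [-2.72, 2.72], [-0.84, 1.66], [-1.02, 1.22], [-1.77, 2.12], [-1.37, 1.28], [-3.14, 3.14]. Speed limits (rad/s): [2.57, 2.57, 3.14, 3.14, 3.14, 3.14].

INTERFACE

Orientations are given as a unit quaternion [x, y, z, w].
In Python, from cell import robot gives the robot as it stands.
- The arm moves only by the tool send_rows, never from a script. Its argument "deltas" is one flat list of numbers, 4 for each row, row after row: the shift along the tool's x, y, z scaled (see below), then the turn about the tool's z scaled (see below). A call has 1 to 12 rows; each row is the pose to reach, as a shift and turn from the pose commanded when the call began, along the tool's axes at that moment, turning the shorter way round; what a row does not reach only later rows make up. The controller multiplies each number of a shift by 20 cm and each number of a turn by pi rad. A row lasts 1/12 s, in which the tool goes at most 41.7 mm and 7.16 degrees, less where a joint would pass 70% of its speed; a pose out of reach is approached as far as the arm can. A call with a number of a shift or a turn outside -1 to 1 is refused whole. A call with a gripper value outside its range is refused whole. "gripper" is the finger opening in mm, from 0 to 85.4, set as the call begins (left out, the last holds). The fingers move at their own pace and stop on an object; the grip force is fixed at half the most. Time passes only in rows, so rows that repeat a pose let the fingers close. It gives the time, the measured TCP pose, the force, the opening and the grip force at its end, in the units of the state.
- robot.get_obs(): the state, without advancing time (a new reading comes with each control period).
- robot.camera(name): name is "side" or "top"; returns a dict with "image" (400x640x3 uint8, blue, green, red), "fx", "fy", "cx", "cy" (pixels), "eye" and "attitude" of the camera in the world. Camera axes: x right, y down, z forward; pixel columns grow to the right and rows downward; lengths in m; the calibration is good to about 2 mm. A picture is of the moment at which its call begins. There is no depth.
- robot.finish_job(): hands the job in; it is judged then, once.
The state is a dict: "t": time; "joint_positions": joint angles; "joint_vel": joint speeds; "joint_torque": joint torques, N m; "ee_pos": TCP position; "orientation": TCP orientation; "force": force on the tool from outside, world axes, zero at the start; "ft_torque": the same for the moment, N m; "opening": finger opening in m; "finger_force": force on a finger pad.
Only numpy, scipy, OpenCV 4.12 (cv2) and the standard library are available. Lean on these libraries where they do the work, as an engineer would, in place of code of your own. Each camera call takes 0.05 s, during which the arm holds its last target. There are 200 camera calls.

## Working session

There is one attempt and no reset: what is moved stays moved. The work goes in short steps, Python scripts to look and compute and a tool call to move; the robot and the scene stay as the last step left them, time stands still between calls to the robot, and variables do not carry over. Pictures are saved under pics/ and viewed, at most 14 in all, crops included, and the job is handed in when it is done.

Besides the shell and the picture viewer there is one more tool, called by a JSON object that holds its "method" and its "body", one argument or row to a line. send_rows: Moves the arm, as the interface text tells. Its arguments: {"type":"object","properties":{"deltas":{"type":"array"},"gripper":{"type":"number"}},"required":["deltas"]}

```bash
mkdir -p pics; ls; python3 - <<'E'
from cell import robot
import cv2
for n in("side","top"):
    c=robot.camera(n); cv2.imwrite(f"pics/{n}0.png",c["image"])
    print({k:v for k,v in c.items() if k!="image"})
print(robot.get_obs())
E
```

```text
pics
{'fx': 477.38246621431426, 'fy': 477.38246621431426, 'cx': 317.38282271858446, 'cy': 200.26828778535221, 'eye': array([-0.10954468, -0.5912452 ,  0.86552273]), 'attitude': array([ 0.84558037, -0.35050591,  0.15763291, -0.37052843])}
{'fx': 446.6975703923241, 'fy': 446.6975703923241, 'cx': 325.29022100333015, 'cy': 201.44858941197393, 'eye': array([ 0.29816097, -0.02715393,  1.17253647]), 'attitude': array([-0.70013094,  0.7079426 , -0.06957717,  0.06158705])}
{'t': 0.1, 'joint_positions': array([ 1.17971150e+00,  3.77998202e-01,  7.97611405e-02,  1.27433174e+00,
       -2.56845050e-06,  1.46049765e+00]), 'joint_vel': array([ 0.00010942, -0.00114933,  0.00195524, -0.00010383, -0.0004151 ,
       -0.00034721]), 'joint_torque': array([ 9.46814107e-04, -4.64695036e+01,  2.70581657e+01,  1.19987808e-02,
       -1.66512182e-04, -8.40657837e-07]), 'ee_pos': array([0.15912842, 0.55198713, 0.24445019]), 'orientation': array([ 1.39932277e-01,  9.90160680e-01, -8.58851364e-04, -2.18608055e-04]), 'force': array([-0.9311571 ,  0.2141154 , -0.39595838]), 'ft_torque': array([-0.00857952,  0.02770349, -0.0015663 ]), 'finger_force': 0.0, 'opening': 0.08541835186299067}
```

View pics/side0.png

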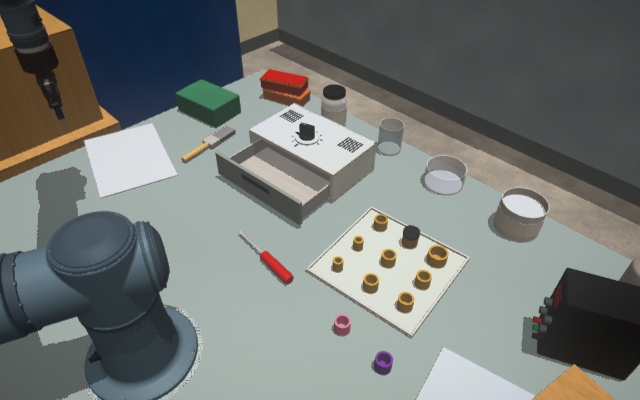

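View pics/top0.png

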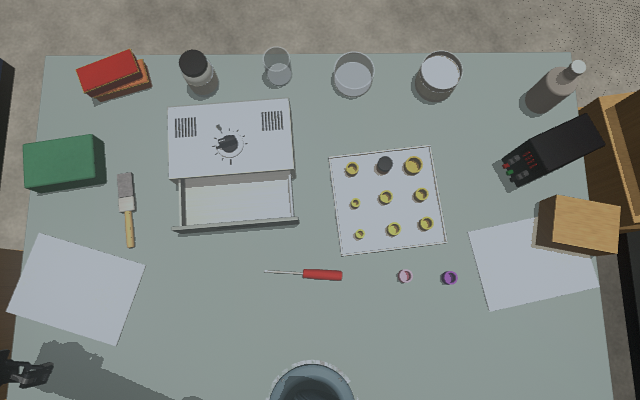

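The top view shows the dryer at the left (dial about (228,143)). The tray is at the right, with candidate sleeves near (352,170), (385,198), (421,195), (393,229) and (426,224). The slim ones are at (355,203) and (360,234), the wide one at (414,166) and the pot at (385,165). Next I'll look at enlarged crops.

```bash
cat > h.py <<'E'
import numpy as np, cv2
from scipy.spatial.transform import Rotation as R
from cell import robot
def ray(c,u,v):
    d=R.from_quat(c["attitude"]).apply([(u-c["cx"])/c["fx"],(v-c["cy"])/c["fy"],1]); return np.array(c["eye"]),d
def onz(c,u,v,z):
    e,d=ray(c,u,v); return e+d*(z-e[2])/d[2]
def tri(c1,p1,c2,p2):
    (a,d),(b,f)=ray(c1,*p1),ray(c2,*p2)
    s=np.linalg.lstsq(np.c_[d,-f],b-a,rcond=None)[0]; p,q=a+s[0]*d,b+s[1]*f
    return (p+q)/2,np.linalg.norm(p-q)
def proj(c,P):
    q=R.from_quat(c["attitude"]).inv().apply(np.array(P)-c["eye"]); return q[...,:2]/q[...,2:]*[c["fx"],c["fy"]]+[c["cx"],c["cy"]]
def crop(c,x0,y0,x1,y1,s,name):
    cv2.imwrite("pics/"+name,cv2.resize(c["image"][y0:y1,x0:x1],None,fx=s,fy=s,interpolation=cv2.INTER_CUBIC))
E
python3 - <<'E'
from h import *
t=robot.camera("top"); s=robot.camera("side")
a=t["image"][140:265,320:450]; b=t["image"][90:240,160:310]
cv2.imwrite("pics/t1.png",np.hstack([cv2.resize(a,(400,385),interpolation=2),cv2.resize(b,(385,385),interpolation=2)]))
crop(s,210,95,480,340,2.4,"s1.png")
E
```

```text
(no output)
```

View pics/t1.png

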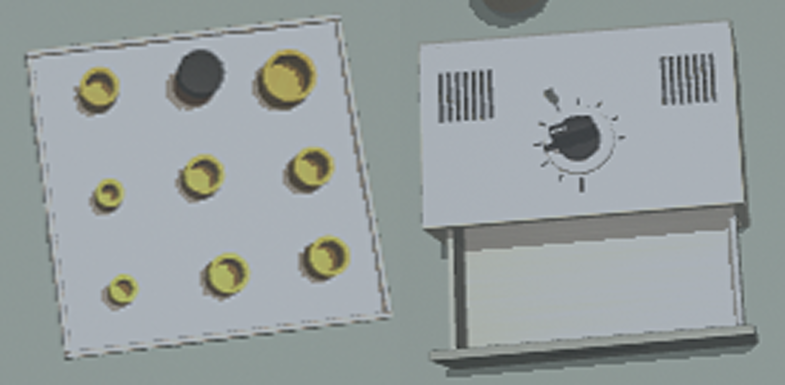

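View pics/s1.png

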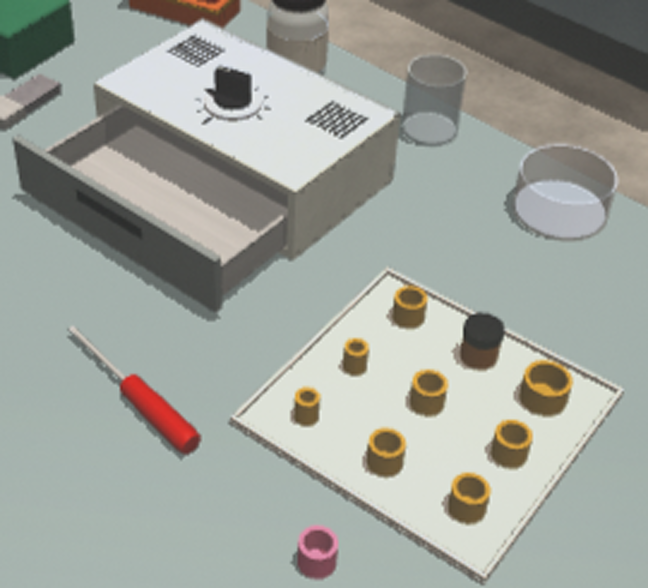

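Five 34 mm sleeves are visible in both views, in the crops at (99,88), (203,176), (311,168), (227,273) and (326,256). The dial points roughly left, at about (547,146). The tab is at about (551,97) and the off tick at (582,185).

```bash
cat >> h.py <<'E'
def sc(p): return (210+(p[0]+.5)/2.4-.5,95+(p[1]+.5)/2.4-.5)
def ta(p): return (320+(p[0]+.5)/3.077-.5,140+(p[1]+.5)/3.08-.5)
def tb(p): return (160+(p[0]-400+.5)/2.5667-.5,90+(p[1]+.5)/2.5667-.5)
E
python3 - <<'E'
from h import *
np.set_printoptions(precision=4,suppress=True)
t=robot.camera("top"); s=robot.camera("side")
def show(n,a,b):
    p,e=tri(t,a,s,b); print(n,p,round(e,4))
    return p
for n,a,b in [("A",(99,88),(410,298)),("B",(203,176),(429,381)),("C",(311,168),(514,432)),("D",(227,273),(387,441)),("E",(326,256),(470,484)),("s0",(108,194),(356,346)),("s1",(122,289),(307,394)),("wide",(287,77),(547,374)),("pot",(199,72),(483,326))]: show(n,ta(a),sc(b))
q={}
for n,a,b in [("BL",(420,44),(200,20)),("FL",(423,229),(95,86)),("FR",(748,205),(296,192)),("BR",(735,20),(397,118)),("dL",(430,355),(17,138)),("dR",(756,335),(218,262)),("tongue",(547,146),(208,91))]: q[n]=show(n,tb(a),sc(b))
f=q["FL"]-q["FR"]; print("yaw",np.arctan2(-f[0],f[1]))
f=q["dL"]-q["dR"]; print("yaw",np.arctan2(-f[0],f[1]))
f=q["BL"]-q["BR"]; print("yaw",np.arctan2(-f[0],f[1]))
for n,p,z in [("tabtip",(555,104),.103),("tabbase",(548,91),.103),("tick",(582,191),.101),("tick0",(582,179),.101),("tongue",(545,146),.105),("disc",(582,142),.114)]: print(n,onz(t,*tb(p),z))
E
```

```text
A [ 0.6013 -0.113   0.0324] 0.0016
B [ 0.5233 -0.1991  0.0357] 0.0024
C [ 0.5303 -0.2919  0.0343] 0.0043
D [ 0.441  -0.2164  0.0335] 0.0022
E [ 0.4543 -0.2997  0.0362] 0.0028
s0 [ 0.5092 -0.1187  0.034 ] 0.0028
s1 [ 0.4284 -0.1281  0.0362] 0.0024
wide [ 0.6088 -0.2744  0.0377] 0.0034
pot [ 0.6107 -0.1971  0.046 ] 0.0011
BL [0.7484 0.3576 0.0976] 0.0008
FL [0.5636 0.3459 0.0906] 0.0035
FR [0.5809 0.0323 0.1011] 0.0012
BR [0.7716 0.048  0.0924] 0.0056
dL [0.4416 0.3355 0.0836] 0.0027
dR [0.4578 0.0245 0.0864] 0.0044
tongue [0.6396 0.2271 0.1051] 0.0011
yaw 0.05507776712920469
yaw 0.05202868523710537
yaw 0.0748976970248126
tabtip [0.6833 0.2209 0.103 ]
tabbase [0.6967 0.2281 0.103 ]
tick [0.5958 0.1926 0.101 ]
tick0 [0.6078 0.1929 0.101 ]
tongue [0.6401 0.2287 0.105 ]
disc [0.6409 0.1913 0.114 ]
```

```bash
cat >> h.py <<'E'
def W(d,p):  # dryer own -> world ; d=(x,y,yaw)
    return R.from_euler("z",d[2]).apply(np.atleast_2d(p))+[d[0],d[1],0]
E
python3 - <<'E'
from h import *
from scipy.optimize import least_squares
np.set_printoptions(precision=4,suppress=True)
t=robot.camera("top"); s=robot.camera("side")
T=[(420,44),(423,229),(748,205),(735,20),(430,355),(756,335)]; S=[(200,20),(95,86),(296,192),(397,118),(17,138),(218,262)]
T=np.array([tb(p) for p in T]);S=np.array([sc(p) for p in S])
def P(v): 
    o=v[3]; return W(v,[[.235,.155,.1],[.045,.155,.1],[.045,-.155,.1],[.235,-.155,.1],[.035-o,.155,.088],[.035-o,-.155,.088]])
f=lambda v:np.r_[(proj(t,P(v))+v[4:6]-T).ravel(),(proj(s,P(v))+v[6:8]-S).ravel(),v[4:]/2]
r=least_squares(f,[.52,.19,.055,.12,0,0,0,0],loss="soft_l1"); v=r.x
print(v, r.fun.round(1))
ax=W(v,[.12,0,.137])[0]; print("axis",ax)
for n,p,z in [("tab",(551,97),.103),("tongue",(545,146),.105),("tick",(582,187),.101)]:
    q=onz(t,*(np.array(tb(p))-v[4:6]),z)-ax; print(n,q, (np.pi-(np.arctan2(q[1],q[0])-v[2])), np.hypot(*q[:2]))
E
```

```text
[ 0.5262  0.1853  0.0676  0.1107 -0.0235  0.5256  0.155   1.1027] [ 0.3 -0.4  0.3  0.2 -0.4  0.2 -0.3  0.3 -0.   0.4  0.1 -1.6  1.1  0.4
 -0.9 -0.8 -0.3  1.1  1.7 -1.1 -0.8  0.1 -0.  -0.1 -0.   0.3  0.1  0.6]
axis [0.6459 0.1934 0.137 ]
tab [ 0.046   0.0316 -0.034 ] 2.6069948966138035 0.055831034829503724
tongue [-0.0045  0.0354 -0.032 ] 1.51193381341403 0.035637552839518145
tick [-0.0447 -0.0007 -0.036 ] 6.336165146240303 0.04475452892602217
```

{"method": "send_rows", "body": {
  "deltas": [-0.94,-0.35,0,0,-0.94,-0.35,0,0,-0.94,-0.35,0,0,-0.94,-0.35,0,0,-0.94,-0.35,0,0,-0.94,-0.35,0,0,-0.94,-0.35,0,0,-0.94,-0.35,0,0],
  "gripper": 60
}}

```text
t: 1.07
ee_pos: [0.3204, 0.4333, 0.2454]
orientation: [0.14, 0.99, 0.0, -0.0]
force: [-0.1, 1.1, 0.5]
opening: 0.06
finger_force: 0.0
```

{"method": "send_rows", "body": {
  "deltas": [-0.94,-0.35,0,0.37,-0.94,-0.35,0,0.37,-0.94,-0.35,0,0.37,-0.94,-0.35,0,0.37,-0.94,-0.35,0,0.37,-0.94,-0.35,0,0.37,-0.94,-0.35,0,0.37,-0.94,-0.35,0,0.37,-0.94,-0.35,0,0.37,-0.94,-0.35,0,0.37,-0.94,-0.35,0,0.37,-0.94,-0.35,0,0.37]
}}

```text
t: 2.07
ee_pos: [0.481, 0.3151, 0.2453]
orientation: [0.659, 0.752, 0.0, -0.0]
force: [-0.2, 0.3, 0.2]
opening: 0.06
finger_force: 0.0
```

```bash
cat > go.py <<'E'
# usage: go.py x y z yangle -> deltas (scaled) from measured pose; clockwise turn positive
import sys; from h import *
np.set_printoptions(precision=4,suppress=True)
o=robot.get_obs(); M=R.from_quat(o["orientation"]).as_matrix(); a=np.arctan2(M[1,1],M[0,1])
print("t",round(o["t"],2),"pos",o["ee_pos"],"yang",round(a,4),"z",M[:,2],"j",o["joint_positions"],"F",o["force"],"open",o["opening"],o["finger_force"])
for k in range(1,len(sys.argv),4):
    x,y,z,g=map(float,sys.argv[k:k+4]); print("delta",M.T@(np.array([x,y,z])-o["ee_pos"])/.2,(a-g)/np.pi)
E
python3 go.py .644 .193 .20 .11 .644 .193 .132 .11
```

```text
t 2.07 pos [0.481  0.3151 0.2453] yang 0.1311 z [-0.0001  0.0002 -1.    ] j [0.4694 0.3773 0.081  1.2745 0.0003 1.9091] F [-0.1894  0.3409  0.1527] open 0.06001315543258943 0.0
delta [-0.7117  0.7282  0.2262] 0.0067251599875615235
delta [-0.7118  0.7282  0.5662] 0.0067251599875615235
```

{"method": "send_rows", "body": {
  "deltas": [-0.71,0.73,0.22,0.007,-0.71,0.73,0.22,0.007,-0.71,0.73,0.22,0.007,-0.71,0.73,0.22,0.007,-0.71,0.73,0.22,0.007,-0.71,0.73,0.22,0.007,-0.71,0.73,0.22,0.007,-0.71,0.73,0.22,0.007,-0.71,0.73,0.22,0.007,-0.71,0.73,0.22,0.007]
}}

```text
t: 2.9
ee_pos: [0.6439, 0.193, 0.2023]
orientation: [0.668, 0.744, 0.0, 0.0]
force: [0.0, 0.2, -0.1]
opening: 0.0598
finger_force: 0.0
```

```bash
python3 go.py .644 .193 .132 .11; python3 - <<'E'
from h import *
s=robot.camera("side"); crop(s,240,80,390,190,4.5,"s2.png")
E
```

```text
t 2.9 pos [0.6439 0.193  0.2023] yang 0.108 z [ 0.0009  0.0005 -1.    ] j [0.1969 0.5971 0.3216 1.2944 0.0003 1.6596] F [ 0.033   0.1912 -0.0513] open 0.05975407740883159 0.0
delta [-0.0004  0.0002  0.3514] -0.0006275816386803238
```

View pics/s2.png

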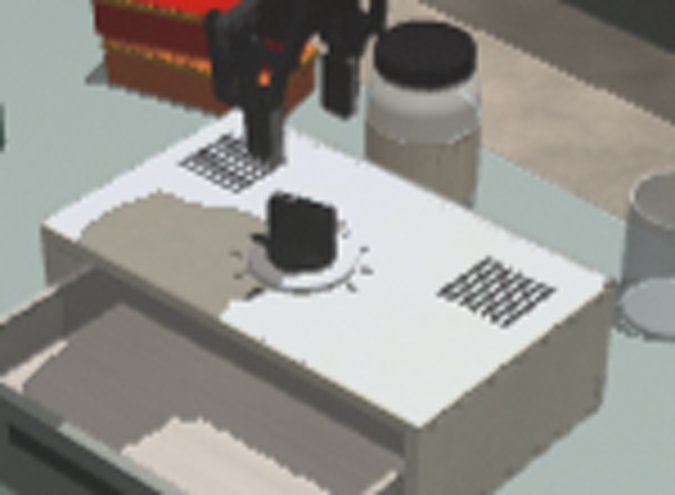

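The side crop shows the open fingers at (265,155) and (340,110), straddling above the dial bar at (302,230), with the tongue pointing left at (258,238). I'll lower and close.

{"method": "send_rows", "body": {
  "deltas": [0,0,0.1,0,0,0,0.2,0,0,0,0.27,0,0,0,0.31,0,0,0,0.34,0,0,0,0.345,0,0,0,0.345,0,0,0,0.345,0]
}}

```text
t: 3.62
ee_pos: [0.6453, 0.1918, 0.1335]
orientation: [0.669, 0.744, 0.001, 0.001]
force: [0.6, -0.3, 0.2]
opening: 0.0598
finger_force: 0.0
```

{"method": "send_rows", "body": {
  "deltas": [0,0,0,0,0,0,0,0,0,0,0,0,0,0,0,0,0,0,0,0,0,0,0,0,0,0,0,0,0,0,0,0],
  "gripper": 10
}}

```text
t: 4.28
ee_pos: [0.6473, 0.191, 0.1336]
orientation: [0.669, 0.743, 0.002, 0.002]
force: [4.3, -1.8, 0.7]
opening: 0.0128
finger_force: 61.9
```

{"method": "send_rows", "body": {
  "deltas": [0,0.01,0,-0.01,0,0.01,0,-0.04,0,0.01,0,-0.07,0,0.01,0,-0.1,0,0.01,0,-0.13,0,0.01,0,-0.16,0,0.01,0,-0.19,0,0.01,0,-0.22,0,0.01,0,-0.24,0,0.01,0,-0.25,0,0.01,0,-0.25,0,0.01,0,-0.25]
}}

```text
t: 5.28
ee_pos: [0.652, 0.1934, 0.1336]
orientation: [0.333, 0.943, 0.004, 0.004]
force: [12.1, 4.8, -5.0]
opening: 0.0127
finger_force: 61.2
```

```bash
python3 go.py .646 .192 .133 1.63; python3 -c "
from h import *
print(robot.get_obs()['ft_torque'])"
```

```text
t 5.28 pos [0.652  0.1934 0.1336] yang 0.8911 z [ 0.0105  0.0038 -0.9999] j [0.1944 0.6298 0.2001 1.1301 0.0017 0.8741] F [12.0639  4.7729 -5.0037] open 0.012732632387430482 61.171998381614685
delta [ 0.0189 -0.024   0.0028] -0.23521307888995724
[ 0.73609834 -2.22960162 -0.06750035]
```

{"method": "send_rows", "body": {
  "deltas": [-0.006,0.012,0,0,-0.013,0.023,0,0,-0.013,0.023,0,0,-0.013,0.023,0,0,-0.013,0.023,0,0]
}}

```text
t: 5.7
ee_pos: [0.6523, 0.1935, 0.1335]
orientation: [0.333, 0.943, 0.0, 0.001]
force: [0.7, -1.2, 6.2]
opening: 0.0128
finger_force: 62.6
```

```bash
python3 go.py .646 .192 .133 1.63; python3 -c "
from h import *
print(robot.get_obs()['ft_torque'])"
```

```text
t 5.7 pos [0.6523 0.1935 0.1335] yang 0.8908 z [ 0.0019 -0.0001 -1.    ] j [ 0.1954  0.6392  0.2166  1.1464 -0.0004  0.8754] F [ 0.6867 -1.179   6.16  ] open 0.0127979441818592 62.610143423080444
delta [ 0.0197 -0.0257  0.0026] -0.23529446659958383
[-0.15979181 -0.00654165  0.02799324]
```

{"method": "send_rows", "body": {
  "deltas": [0,0,0,-0.02,0,0,0,-0.05,0,0,0,-0.08,0,0,0,-0.11,0,0,0,-0.14,0,0,0,-0.17,0,0,0,-0.195,0,0,0,-0.21,0,0,0,-0.22,0,0,0,-0.22,0,0,0,-0.22]
}}

```text
t: 6.62
ee_pos: [0.6539, 0.1978, 0.1336]
orientation: [-0.007, 1.0, 0.004, 0.003]
force: [5.1, 10.2, 0.1]
opening: 0.0129
finger_force: 62.0
```

```bash
python3 go.py .646 .192 .133 1.63; python3 -c "
from h import *
print(robot.get_obs()['ft_torque'])"
```

```text
t 6.62 pos [0.6539 0.1978 0.1336] yang 1.5844 z [ 0.0052  0.0081 -1.    ] j [0.1979 0.64   0.2183 1.1424 0.007  0.1843] F [ 5.1075 10.1949  0.0857] open 0.012904325692401407 61.99027955532074
delta [ 0.0397 -0.0283  0.0026] -0.014520862314498591
[ 1.81302975 -0.97293886 -0.0428994 ]
```

{"method": "send_rows", "body": {
  "deltas": [-0.005,0.015,0,0,-0.008,0.025,0,-0.01,-0.008,0.025,0,-0.02,-0.008,0.025,0,-0.02,-0.008,0.025,0,-0.02]
}}

```text
t: 7.03
ee_pos: [0.654, 0.1985, 0.1335]
orientation: [-0.037, 0.999, -0.0, 0.001]
force: [1.1, -1.1, 4.6]
opening: 0.0126
finger_force: 62.7
```

```bash
python3 go.py .6536 .1984 .133 1.63; python3 -c "
from h import *
print(robot.get_obs()['ft_torque'])"
```

```text
t 7.03 pos [0.654  0.1985 0.1335] yang 1.6449 z [ 0.0022 -0.0001 -1.    ] j [ 0.2022  0.6455  0.2278  1.1511 -0.0006  0.1282] F [ 1.1263 -1.0922  4.6288] open 0.012638532427662155 62.651814222335815
delta [ 0.0019 -0.0006  0.0027] 0.004733575471293883
[-0.13718628 -0.12256284  0.03772134]
```

{"method": "send_rows", "body": {
  "deltas": [0,0,0,-0.005,0,0,0,-0.01,0,0,0,-0.015,0,0,0,-0.015,0,0,0,-0.015]
}}

```text
t: 7.45
ee_pos: [0.654, 0.1986, 0.1336]
orientation: [-0.059, 0.998, 0.0, 0.001]
force: [0.5, 1.5, 5.2]
opening: 0.0128
finger_force: 71.1
```

```bash
python3 go.py .6536 .1984 .133 1.63; python3 -c "
from h import *
print(robot.get_obs()['ft_torque'])
s=robot.camera('side');crop(s,240,80,390,190,4.5,'s3.png')"
```

```text
t 7.45 pos [0.654  0.1986 0.1336] yang 1.6879 z [ 0.0021  0.0008 -1.    ] j [0.2019 0.6454 0.2278 1.151  0.0003 0.0848] F [0.4734 1.4662 5.2163] open 0.012839639982129879 71.11784772685496
delta [ 0.0022 -0.0007  0.0029] 0.018433781529442472
[ 0.03789308 -0.11875148 -1.36460493]
```

View pics/s3.png

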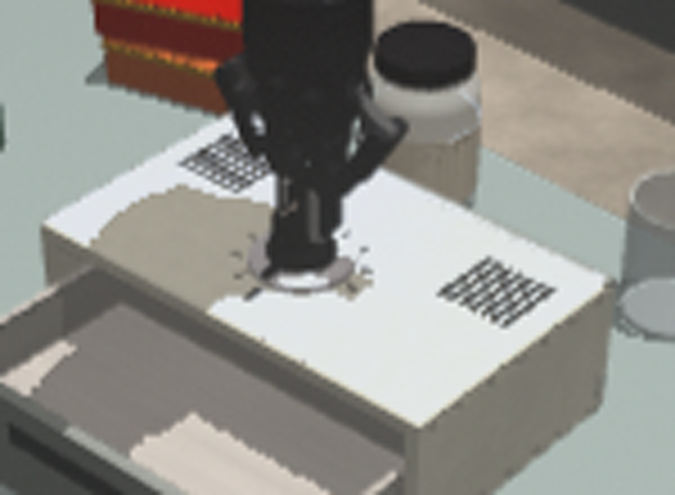

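The dial is now at its stop (torque −1.4 N·m), with the tongue in line with the long tick at (255,293). I'll relax the torque, then release.

{"method": "send_rows", "body": {
  "deltas": [0,0,0,0.005,0,0,0,0.005,0,0,0,0.005]
}}

```text
t: 7.75
ee_pos: [0.654, 0.1986, 0.1334]
orientation: [-0.052, 0.999, 0.0, 0.001]
force: [1.8, -0.8, 5.3]
opening: 0.0135
finger_force: 39.9
```

```bash
python3 go.py .6536 .1984 .133 1.66; python3 -c "
from h import *
print(robot.get_obs()['ft_torque'])"
```

```text
t 7.75 pos [0.654  0.1986 0.1334] yang 1.6745 z [ 0.0021  0.0004 -1.    ] j [ 0.2021  0.6455  0.2277  1.1508 -0.      0.0984] F [ 1.7951 -0.8198  5.2963] open 0.013483050309804583 39.896244406700134
delta [ 0.002  -0.0009  0.0022] 0.004620783789049784
[-0.05283631 -0.24051152 -0.86123813]
```

{"method": "send_rows", "body": {
  "deltas": [0,0,0,0.006,0,0,0,0.006,0,0,0,0.006,0,0,0,0.006]
}}

```text
t: 8.08
ee_pos: [0.6539, 0.1986, 0.1335]
orientation: [-0.043, 0.999, 0.0, 0.001]
force: [1.1, -0.2, 6.2]
opening: 0.0131
finger_force: 59.6
```

```bash
python3 go.py .6536 .1984 .133 1.66; python3 -c "
from h import *
print(robot.get_obs()['ft_torque'])"
```

```text
t 8.08 pos [0.6539 0.1986 0.1335] yang 1.6568 z [ 0.0022  0.0001 -1.    ] j [ 0.2022  0.6454  0.2277  1.1509 -0.0003  0.1162] F [ 1.0808 -0.1868  6.2451] open 0.013050712963303486 59.58287179470062
delta [ 0.0018 -0.0008  0.0026] -0.00102772164269201
[-0.11873437 -0.15631203 -0.44405351]
```

{"method": "send_rows", "body": {
  "deltas": [0,0,0,0,0,0,0,0,0,0,0,0,0,0,0,0,0,0,0,0,0,0,0,0],
  "gripper": 50
}}

```text
t: 8.58
ee_pos: [0.6529, 0.1987, 0.1319]
orientation: [-0.043, 0.999, -0.0, -0.0]
force: [0.2, -0.3, -0.1]
opening: 0.05
finger_force: 0.0
```

{"method": "send_rows", "body": {
  "deltas": [0,0,-0.1,0,0,0,-0.2,0,0,0,-0.3,0,0,0,-0.4,0,0,0,-0.5,0,0,0,-0.5,0,0,0,-0.5,0]
}}

```text
t: 9.17
ee_pos: [0.6541, 0.199, 0.2336]
orientation: [-0.043, 0.999, 0.0, 0.002]
force: [0.5, 0.3, 0.9]
opening: 0.0497
finger_force: 0.0
```

```bash
python3 go.py .6016 -.11 .15 0.07; python3 - <<'E'
from h import *
t=robot.camera("top"); s=robot.camera("side")
a=t["image"][85:245,160:300]; b=s["image"][20:180,230:390]
cv2.imwrite("pics/m4.png",np.hstack([cv2.resize(x,None,fx=2.6,fy=2.6,interpolation=2) for x in (a,b)]))
E
```

```text
t 9.17 pos [0.6541 0.199  0.2336] yang 1.6577 z [ 0.0031  0.0007 -1.    ] j [0.2025 0.6193 0.4404 1.3886 0.0001 0.1156] F [0.5374 0.271  0.9023] open 0.049705493187042905 0.0
delta [ 0.3969 -1.5163  0.4161] 0.5053722732672833
```

View pics/m4.png

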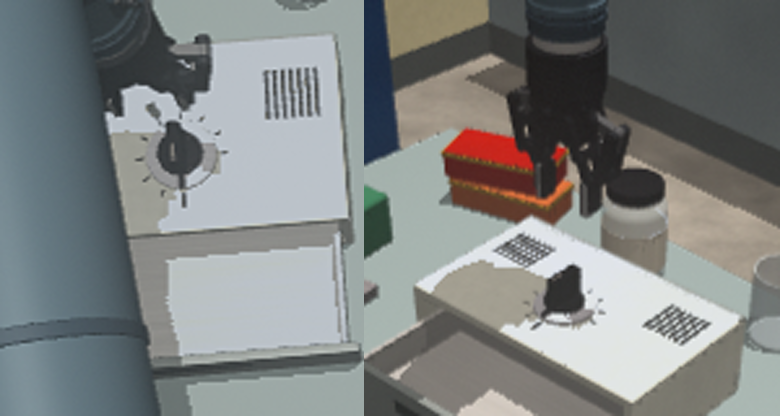

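The dial now points to the long tick (off), with the tongue at (182,190) in the top crop. Next I'll check camera-to-robot bias from the fingertips, at top (187,108)/(113,112) and side (541,196)/(588,212).

```bash
python3 - <<'E'
from h import *
t=robot.camera("top"); s=robot.camera("side")
A=lambda p:(160+p[0]/2.6-.3,85+p[1]/2.6-.3); B=lambda p:(230+(p[0]-364)/2.6-.3,20+p[1]/2.6-.3)
for a,b in [((187,108),(588,212)),((113,112),(541,196))]: print(tri(t,A(a),s,B(b)))
# dial top/long tick/disc from top picture, with side-consistency
print(onz(t,*A((181,150)),.114)[:2])
ax=np.array([.6465,.198,0])
print("pred axis top", (proj(t,ax+[0,0,.114])-[160,85])*2.6, "side",(proj(s,ax+[0,0,.144])-[230,20])*2.6+[364,0])
print("pred tip mid", (proj(t,[.654,.199,.222])-[160,85])*2.6,(proj(s,[.654,.199,.222])-[230,20])*2.6+[364,0])
E
python3 go.py .52 -.05 .2336 0.07  .6016 -.11 .15 .07
```

```text
(array([0.65001613, 0.1656313 , 0.22602653]), np.float64(0.004740435563494692))
(array([0.64959726, 0.23152624, 0.21696314]), np.float64(0.003070932668285986))
[0.64766804 0.19462142]
pred axis top [176.61569041 150.4295817 ] side [560.2250988  270.35554063]
pred tip mid [150.03408781 102.60650819] [564.11896573 201.28957304]
t 9.37 pos [0.6523 0.1985 0.2305] yang 1.6575 z [-0.0029 -0.0005 -1.    ] j [0.2024 0.6214 0.4361 1.3884 0.0001 0.1157] F [-0.3822  0.4852 -0.6095] open 0.050186239201589565 0.0
delta [ 0.7668 -1.1807 -0.013 ] 0.5053304742186719
delta [ 0.3851 -1.5149  0.404 ] 0.5053304742186719
```

{"method": "send_rows", "body": {
  "deltas": [0.19,-0.75,0,0.5,0.19,-0.75,0,0.5,0.19,-0.75,0,0.5,0.19,-0.75,0,0.5,0.19,-0.75,0,0.5,0.19,-0.75,0,0.5,0.19,-0.75,0,0.5,0.19,-0.75,0,0.5,0.19,-0.75,0,0.5,0.19,-0.75,0,0.5,0.19,-0.75,0,0.5,0.19,-0.75,0,0.5],
  "gripper": 52
}}

```text
t: 10.37
ee_pos: [0.6275, 0.046, 0.2309]
orientation: [0.652, 0.759, -0.001, -0.001]
force: [-0.3, -0.3, -0.6]
opening: 0.0523
finger_force: 0.0
```

```bash
python3 go.py .6025 -.112 .1 .07
```

```text
t 10.37 pos [0.6275 0.046  0.2309] yang 0.1514 z [-0.0025  0.0002 -1.    ] j [-0.0277  0.4983  0.2305  1.3055  0.0001  1.3918] F [-0.3044 -0.2737 -0.6003] open 0.05230401290459521 0.0
delta [-0.7624 -0.2411  0.6545] 0.025896119665883316
```

{"method": "send_rows", "body": {
  "deltas": [-0.76,-0.24,0.3,0.026,-0.76,-0.24,0.65,0.026,-0.76,-0.24,0.65,0.026,-0.76,-0.24,0.65,0.026,-0.76,-0.24,0.65,0.026,-0.76,-0.24,0.65,0.026,-0.76,-0.24,0.65,0.026,-0.76,-0.24,0.65,0.026,-0.76,-0.24,0.65,0.026,-0.76,-0.24,0.65,0.026]
}}

```text
t: 11.2
ee_pos: [0.6061, -0.1107, 0.1038]
orientation: [0.679, 0.734, 0.001, 0.001]
force: [0.0, 0.7, 0.2]
opening: 0.0521
finger_force: 0.0
```

```bash
python3 go.py .6025 -.112 .022 .07; python3 - <<'E'
from h import *
t=robot.camera("top"); s=robot.camera("side")
a=t["image"][120:260,310:460]; b=s["image"][195:345,300:475]
cv2.imwrite("pics/m5.png",np.hstack([cv2.resize(x,(w,420),interpolation=2) for x,w in ((a,450-150),(b,490))]) if 0 else np.hstack([cv2.resize(a,None,fx=2.4,fy=2.4,interpolation=2),cv2.resize(b,None,fx=2.24,fy=2.24,interpolation=2)[:336]]))
E
```

```text
t 11.2 pos [ 0.6061 -0.1107  0.1038] yang 0.0777 z [ 0.0028 -0.0004 -1.    ] j [-0.2837  0.5296 -0.0545  0.984   0.0004  1.2094] F [0.0461 0.7374 0.2303] open 0.052139393820192705 0.0
delta [-0.0048 -0.0195  0.4088] 0.002440276590496201
```

View pics/m5.png

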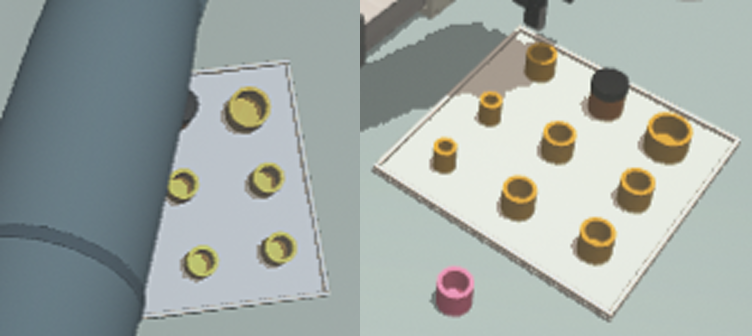

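The side view shows sleeve A still standing at (541,60), with the others unchanged. I'll descend and grip.

{"method": "send_rows", "body": {
  "deltas": [0,0,0.1,0,0,0,0.2,0,0,0,0.28,0,0,0,0.34,0,0,0,0.38,0,0,0,0.39,0,0,0,0.39,0,0,0,0.39,0]
}}

```text
t: 11.97
ee_pos: [0.6055, -0.1116, 0.0252]
orientation: [0.68, 0.734, 0.0, 0.001]
force: [-0.2, 0.2, 0.4]
opening: 0.052
finger_force: 0.0
```

{"method": "send_rows", "body": {
  "deltas": [0,0,0,0,0,0,0,0,0,0,0,0,0,0,0,0,0,0,0,0,0,0,0,0,0,0,0,0],
  "gripper": 25
}}

```text
t: 12.55
ee_pos: [0.6059, -0.112, 0.0257]
orientation: [0.68, 0.733, 0.001, 0.001]
force: [-0.1, 0.7, 5.6]
opening: 0.0323
finger_force: 59.6
```

```bash
python3 go.py .6025 -.112 .022 .07
```

```text
t 12.55 pos [ 0.6059 -0.112   0.0257] yang 0.0759 z [ 0.0026 -0.0005 -1.    ] j [-0.2857  0.6025 -0.151   0.8147  0.0002  1.2092] F [-0.148   0.7417  5.6143] open 0.03232303255976519 59.56727921962738
delta [ 0.0011 -0.0171  0.0186] 0.0018759841750377087
```

{"method": "send_rows", "body": {
  "deltas": [0,0,-0.15,0,0,0,-0.35,0,0,0,-0.55,0,0,0,-0.64,0,0.2,-0.04,-0.64,0,0.4,-0.08,-0.64,0,0.6,-0.12,-0.64,0,0.8,-0.15,-0.64,0,1,-0.19,-0.64,0,1,-0.19,-0.64,0]
}}

```text
t: 13.38
ee_pos: [0.5487, 0.0913, 0.1522]
orientation: [0.677, 0.736, 0.001, -0.002]
force: [-0.4, -1.2, -1.3]
opening: 0.0326
finger_force: 59.7
```

{"method": "send_rows", "body": {
  "deltas": [0.2,-0.04,0,0,0.4,-0.08,0,0,0.6,-0.12,0,0,0.8,-0.15,0,0,0.95,-0.17,0,0,1,-0.19,0,0,1,-0.19,0,0,1,-0.19,0,0]
}}

```text
t: 14.05
ee_pos: [0.4985, 0.281, 0.1521]
orientation: [0.679, 0.734, -0.0, 0.0]
force: [0.2, -0.6, -0.4]
opening: 0.0323
finger_force: 59.7
```

```bash
python3 go.py .4998 .287 .04 .07; python3 - <<'E'
from h import *
t=robot.camera("top"); s=robot.camera("side")
a=t["image"][140:280,160:310]; b=s["image"][80:230,200:380]
cv2.imwrite("pics/m6.png",np.hstack([cv2.resize(a,None,fx=2.4,fy=2.4,interpolation=2),cv2.resize(b,None,fx=2.24,fy=2.24,interpolation=2)[:336]]))
E
```

```text
t 14.05 pos [0.4985 0.281  0.1521] yang 0.0767 z [-0.0001 -0.001  -1.    ] j [ 0.4029  0.4141 -0.1089  1.0483 -0.0009  1.897 ] F [ 0.2136 -0.5885 -0.4045] open 0.03229627134762173 59.67666149139404
delta [0.0299 0.0089 0.5607] 0.0021392501903106367
```

View pics/m6.png

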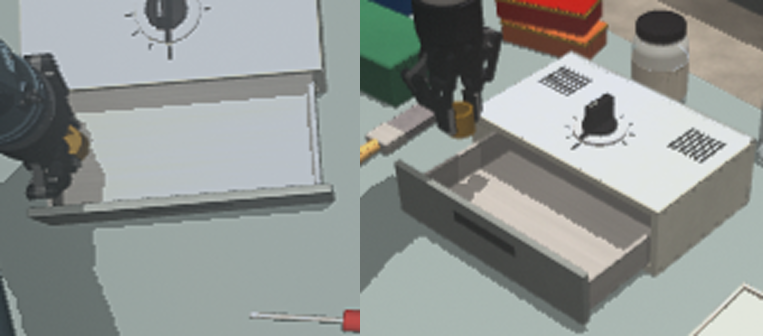

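The sleeve is held at (462,118) in the side crop, over the left end of the drawer. I'll lower it.

{"method": "send_rows", "body": {
  "deltas": [0.01,0.01,0.1,0,0.01,0.01,0.22,0,0.01,0.01,0.34,0,0.01,0.01,0.42,0,0.01,0.01,0.48,0,0.01,0.01,0.52,0,0.01,0.01,0.55,0,0.01,0.01,0.56,0,0.01,0.01,0.56,0,0.01,0.01,0.56,0]
}}

```text
t: 14.98
ee_pos: [0.5012, 0.2835, 0.0411]
orientation: [0.68, 0.733, 0.001, 0.0]
force: [0.9, 0.1, -0.7]
opening: 0.0321
finger_force: 60.2
```

```bash
python3 go.py .4998 .287 .0387 .07
```

```text
t 14.98 pos [0.5012 0.2835 0.0411] yang 0.0754 z [ 0.0012  0.0006 -1.    ] j [ 0.4046  0.5183 -0.2562  0.7949  0.0001  1.9001] F [ 0.9481  0.1396 -0.6878] open 0.03210368965055009 60.17688274383545
delta [ 0.0178 -0.0059  0.0119] 0.0017035262739675424
```

Down about 2 mm more, then release (to 44) and lift.

{"method": "send_rows", "body": {
  "deltas": [0,0,0.006,0,0,0,0.012,0,0,0,0.012,0,0,0,0.012,0]
}}

```text
t: 15.32
ee_pos: [0.5015, 0.2841, 0.0387]
orientation: [0.68, 0.733, 0.001, 0.0]
force: [1.2, 0.9, 3.7]
opening: 0.0319
finger_force: 60.4
```

{"method": "send_rows", "body": {
  "deltas": [0,0,0,0,0,0,0,0,0,0,0,0,0,0,0,0,0,0,0,0],
  "gripper": 44
}}

```text
t: 15.73
ee_pos: [0.5005, 0.2836, 0.0379]
orientation: [0.68, 0.733, 0.0, -0.0]
force: [1.3, 0.3, 1.7]
opening: 0.044
finger_force: 0.0
```

{"method": "send_rows", "body": {
  "deltas": [0,0,-0.1,0,0,0,-0.2,0,0,0,-0.35,0,0,0,-0.5,0,0,0,-0.56,0,0,0,-0.56,0,0,0,-0.56,0]
}}

```text
t: 16.32
ee_pos: [0.5001, 0.2835, 0.1497]
orientation: [0.68, 0.733, -0.0, -0.0]
force: [-0.2, -0.3, -0.5]
opening: 0.044
finger_force: 0.0
```

```bash
cat > see.py <<'E'
# rim-centre estimates of brass tops, in both cameras, by matching predicted positions: list blobs
from h import *
def blobs(c):
    hsv=cv2.cvtColor(c["image"],cv2.COLOR_BGR2HSV); m=cv2.inRange(hsv,(15,110,60),(35,255,255))
    n,_,st,ce=cv2.connectedComponentsWithStats(m); return [(ce[i].round(1),st[i,4]) for i in range(1,n) if st[i,4]>25]
E
python3 - <<'E'
from see import *
for n in("top","side"):
    c=robot.camera(n)
    print(n,[(x.tolist(),int(a),onz(c,*x,.03 if n=="top" else .025).round(3)[:2].tolist()) for x,a in blobs(c)])
E
python3 go.py .527 -.200 .15 .07
```

```text
top [([136.8, 82.0], 47, [0.85, 0.469]), ([610.7, 172.3], 7543, [0.584, -0.8]), ([412.4, 165.1], 132, [0.608, -0.273]), ([199.3, 208.2], 86, [0.498, 0.285]), ([567.3, 222.6], 27, [0.451, -0.669])]
side [([66.6, 90.8], 6220, [0.327, 1.054]), ([283.9, 82.9], 67, [0.899, 0.57]), ([287.5, 95.0], 69, [0.851, 0.499]), ([195.1, 151.3], 143, [0.442, 0.452]), ([247.0, 164.7], 117, [0.509, 0.296]), ([358.3, 241.8], 86, [0.51, -0.121]), ([437.5, 255.2], 242, [0.609, -0.278]), ([388.8, 256.7], 143, [0.525, -0.201]), ([337.7, 263.2], 105, [0.427, -0.131]), ([420.3, 287.9], 338, [0.504, -0.306]), ([371.0, 281.7], 161, [0.441, -0.219]), ([573.3, 387.5], 1486, [0.518, -0.637])]
t 16.42 pos [0.499 0.283 0.148] yang 0.0759 z [-0.0035 -0.0014 -1.    ] j [ 0.4052  0.4221 -0.1078  1.0447  0.0001  1.9001] F [-0.651   0.3095 -0.1221] open 0.04371256226248678 0.0
delta [-2.4185 -0.0434 -0.0074] 0.0018932146830568303
```

{"method": "send_rows", "body": {
  "deltas": [-0.2,0,0,0,-0.4,0,0,0,-0.6,0,0,0,-0.8,0,0,0,-1,0,0,0,-1,0,0,0],
  "gripper": 52
}}

```text
t: 16.92
ee_pos: [0.5146, 0.0779, 0.1479]
orientation: [0.683, 0.731, -0.002, -0.0]
force: [-0.2, 0.6, 0.3]
opening: 0.052
finger_force: 0.0
```

{"method": "send_rows", "body": {
  "deltas": [-0.2,0,0,0,-0.4,0,0,0,-0.6,0,0,0,-0.8,0,0,0,-1,0,0,0,-1,0,0,0]
}}

```text
t: 17.42
ee_pos: [0.5306, -0.1213, 0.1482]
orientation: [0.683, 0.731, -0.001, 0.0]
force: [0.9, 0.0, -0.1]
opening: 0.0518
finger_force: 0.0
```

{"method": "send_rows", "body": {
  "deltas": [-0.2,-0.04,0,0,-0.41,-0.04,0,0,-0.41,-0.04,0.2,0,-0.41,-0.04,0.25,0,-0.41,-0.04,0.25,0,-0.41,-0.04,0.25,0,-0.41,-0.04,0.25,0]
}}

```text
t: 18.0
ee_pos: [0.5292, -0.1965, 0.1004]
orientation: [0.679, 0.734, 0.0, -0.0]
force: [-0.3, 0.1, 0.2]
opening: 0.0523
finger_force: 0.0
```

```bash
python3 go.py .526 -.200 .0235 .07
```

```text
t 18.0 pos [ 0.5292 -0.1965  0.1004] yang 0.0774 z [-0.0002  0.0004 -1.    ] j [-0.4681  0.4399 -0.2121  0.9191  0.0003  1.0253] F [-0.3379  0.0919  0.2033] open 0.05234035279591408 0.0
delta [-0.0162 -0.0174  0.3846] 0.0023659784356735206
```

{"method": "send_rows", "body": {
  "deltas": [-0.016,-0.012,0.1,0,-0.016,-0.012,0.2,0,-0.016,-0.012,0.28,0,-0.016,-0.012,0.34,0,-0.016,-0.012,0.375,0,-0.016,-0.012,0.385,0,-0.016,-0.012,0.385,0,-0.016,-0.012,0.385,0]
}}

```text
t: 18.67
ee_pos: [0.5279, -0.2011, 0.0241]
orientation: [0.68, 0.734, 0.0, 0.001]
force: [0.3, 0.0, 0.2]
opening: 0.0523
finger_force: 0.0
```

{"method": "send_rows", "body": {
  "deltas": [0,0,0,0,0,0,0,0,0,0,0,0,0,0,0,0,0,0,0,0,0,0,0,0,0,0,0,0],
  "gripper": 25
}}

```text
t: 19.25
ee_pos: [0.528, -0.2015, 0.0243]
orientation: [0.68, 0.733, 0.001, 0.001]
force: [-0.5, 0.4, 5.4]
opening: 0.0322
finger_force: 59.4
```

```bash
python3 go.py .5033 .2371 .1535 .07
```

```text
t 19.25 pos [ 0.528  -0.2015  0.0243] yang 0.0759 z [ 0.0024 -0.0009 -1.    ] j [-0.477   0.5191 -0.3074  0.7417  0.0003  1.0179] F [-0.5486  0.405   5.4303] open 0.03223128551901924 59.44779396057129
delta [ 2.1953  0.0447 -0.6483] 0.0018793823033900505
```

{"method": "send_rows", "body": {
  "deltas": [0,0,-0.15,0,0,0,-0.35,0,0,0,-0.55,0,0,0,-0.65,0,0.2,0.005,-0.65,0,0.4,0.01,-0.65,0,0.6,0.015,-0.65,0,0.8,0.02,-0.65,0,1,0.02,-0.65,0,1,0.02,-0.65,0]
}}

```text
t: 20.08
ee_pos: [0.5142, 0.005, 0.153]
orientation: [0.677, 0.736, 0.001, -0.002]
force: [-0.6, -0.8, -0.1]
opening: 0.0322
finger_force: 59.6
```

{"method": "send_rows", "body": {
  "deltas": [0.2,0,0,0,0.4,0.01,0,0,0.6,0.015,0,0,0.8,0.02,0,0,0.95,0.02,0,0,1,0.02,0,0,1,0.02,0,0,1,0.02,0,0]
}}

```text
t: 20.75
ee_pos: [0.5046, 0.1979, 0.1529]
orientation: [0.68, 0.734, -0.0, 0.0]
force: [-0.1, 0.5, -0.1]
opening: 0.0326
finger_force: 59.6
```

```bash
python3 go.py .5033 .2371 .0383 .07
```

```text
t 20.75 pos [0.5046 0.1979 0.1529] yang 0.0764 z [ 0.0001 -0.001  -1.    ] j [ 0.2572  0.3559 -0.1948  1.0203 -0.0009  1.7516] F [-0.0801  0.5437 -0.1272] open 0.03255522766429932 59.61979150772095
delta [0.1964 0.0084 0.5726] 0.002045667600459324
```

{"method": "send_rows", "body": {
  "deltas": [0.17,0.008,0,0,0.18,0.008,0.05,0,0.18,0.008,0.15,0,0.18,0.008,0.27,0,0.18,0.008,0.38,0,0.18,0.008,0.47,0,0.18,0.008,0.52,0,0.18,0.008,0.55,0,0.18,0.008,0.565,0,0.18,0.008,0.57,0,0.18,0.008,0.57,0,0.18,0.008,0.57,0]
}}

```text
t: 21.75
ee_pos: [0.5044, 0.2346, 0.0399]
orientation: [0.68, 0.733, 0.001, 0.0]
force: [0.3, -0.3, 0.4]
opening: 0.0322
finger_force: 59.6
```

```bash
python3 go.py .5033 .2371 .0373 .07
```

```text
t 21.75 pos [0.5044 0.2346 0.0399] yang 0.0758 z [ 0.0019  0.0006 -1.    ] j [ 0.3214  0.4863 -0.3156  0.7669 -0.      1.8164] F [ 0.2853 -0.3017  0.3853] open 0.032238574140807684 59.620447754859924
delta [ 0.0127 -0.0043  0.0132] 0.0018457146000376264
```

Next sleeve: D, near (.444,−.217).

{"method": "send_rows", "body": {
  "deltas": [0,0,0.007,0,0,0,0.013,0,0,0,0.013,0,0,0,0.013,0]
}}

```text
t: 22.08
ee_pos: [0.5043, 0.2348, 0.0373]
orientation: [0.68, 0.733, 0.001, 0.001]
force: [-0.4, -0.5, 4.7]
opening: 0.0321
finger_force: 60.2
```

{"method": "send_rows", "body": {
  "deltas": [0,0,0,0,0,0,0,0,0,0,0,0,0,0,0,0,0,0,0,0],
  "gripper": 44
}}

```text
t: 22.5
ee_pos: [0.5039, 0.2346, 0.0364]
orientation: [0.68, 0.733, 0.0, 0.0]
force: [1.1, 0.3, 0.7]
opening: 0.0441
finger_force: 0.0
```

{"method": "send_rows", "body": {
  "deltas": [0,0,-0.1,0,0,0,-0.2,0,0,0,-0.35,0,0,0,-0.5,0,0,0,-0.58,0,0,0,-0.58,0,0,0,-0.58,0]
}}

```text
t: 23.08
ee_pos: [0.5037, 0.2346, 0.1528]
orientation: [0.68, 0.733, 0.001, 0.0]
force: [-0.0, -0.1, -0.2]
opening: 0.044
finger_force: 0.0
```

{"method": "send_rows", "body": {
  "deltas": [-0.2,0,0,0,-0.4,0,0,0,-0.6,0,0,0,-0.8,0,0,0,-1,0,0,0,-1,0,0,0],
  "gripper": 52
}}

```text
t: 23.58
ee_pos: [0.5176, 0.0288, 0.1503]
orientation: [0.683, 0.731, -0.002, -0.0]
force: [0.3, -0.0, 0.6]
opening: 0.0524
finger_force: 0.0
```

```bash
python3 - <<'E'
from see import *
t=robot.camera("top");s=robot.camera("side")
f=lambda c,z:[(x.tolist(),int(a),onz(c,*x,z).round(3)[:2].tolist()) for x,a in blobs(c) if x[0]<460 and x[1]>140]
print(f(t,.03)); print(f(s,.025))
E
python3 go.py .444 -.218 .1 .07
```

```text
[([412.3, 165.2], 136, [0.608, -0.273]), ([217.5, 205.6], 95, [0.505, 0.238]), ([198.9, 208.3], 92, [0.498, 0.286])]
[([195.2, 151.2], 138, [0.442, 0.452]), ([253.2, 168.4], 251, [0.511, 0.271]), ([358.5, 241.8], 78, [0.511, -0.121]), ([437.6, 255.2], 219, [0.609, -0.279]), ([337.8, 263.1], 104, [0.428, -0.131]), ([420.4, 288.0], 320, [0.504, -0.306]), ([371.2, 281.9], 147, [0.441, -0.22])]
t 23.68 pos [0.5171 0.0337 0.1504] yang 0.0724 z [-0.0038  0.0008 -1.    ] j [-0.0576  0.3157 -0.2599  0.9991  0.0006  1.4408] F [ 0.8934  0.5368 -0.4372] open 0.05178914482482505 0.0
delta [-1.2293 -0.4548  0.2523] 0.0007614639981248701
```

{"method": "send_rows", "body": {
  "deltas": [-0.2,-0.08,0,0,-0.4,-0.15,0,0,-0.6,-0.24,0,0,-0.8,-0.32,0,0,-1,-0.4,0,0,-1,-0.45,0,0]
}}

```text
t: 24.18
ee_pos: [0.4437, -0.1745, 0.1515]
orientation: [0.681, 0.733, -0.001, 0.001]
force: [-0.1, -0.7, 0.1]
opening: 0.0518
finger_force: 0.0
```

{"method": "send_rows", "body": {
  "deltas": [-0.1,0,0,0,-0.23,0,0.1,0,-0.23,0,0.25,0,-0.23,0,0.25,0,-0.23,0,0.25,0,-0.23,0,0.25,0]
}}

```text
t: 24.68
ee_pos: [0.4474, -0.2154, 0.1023]
orientation: [0.679, 0.734, 0.0, -0.001]
force: [-0.6, 0.2, 0.9]
opening: 0.0518
finger_force: 0.0
```

```bash
python3 go.py .444 -.219 .0235 .07
```

```text
t 24.68 pos [ 0.4474 -0.2154  0.1023] yang 0.078 z [-0.0013  0.0015 -1.    ] j [-0.5769  0.3172 -0.3949  0.8606  0.0005  0.9159] F [-0.6072  0.2444  0.8937] open 0.05182627950956378 0.0
delta [-0.0173 -0.0177  0.3941] 0.002557656186094556
```

{"method": "send_rows", "body": {
  "deltas": [-0.015,-0.015,0.1,0,-0.015,-0.015,0.2,0,-0.015,-0.015,0.28,0,-0.015,-0.015,0.34,0,-0.015,-0.015,0.375,0,-0.015,-0.015,0.39,0,-0.015,-0.015,0.39,0,-0.015,-0.015,0.39,0]
}}

```text
t: 25.35
ee_pos: [0.4456, -0.2204, 0.0253]
orientation: [0.68, 0.734, 0.0, 0.001]
force: [0.5, -0.3, 0.1]
opening: 0.0523
finger_force: 0.0
```

{"method": "send_rows", "body": {
  "deltas": [0,0,0,0,0,0,0,0,0,0,0,0,0,0,0,0,0,0,0,0,0,0,0,0,0,0,0,0],
  "gripper": 25
}}

```text
t: 25.93
ee_pos: [0.4456, -0.2208, 0.0255]
orientation: [0.68, 0.733, 0.0, 0.001]
force: [-0.9, 1.1, 6.2]
opening: 0.0323
finger_force: 59.2
```

```bash
python3 go.py .5068 .1872 .1535 .07
```

```text
t 25.93 pos [ 0.4456 -0.2208  0.0255] yang 0.0759 z [ 0.0019 -0.0009 -1.    ] j [-0.5879  0.4083 -0.4952  0.6652  0.0003  0.907 ] F [-0.8741  1.0554  6.211 ] open 0.032262461370145185 59.22891855239868
delta [ 2.0102  0.4611 -0.6411] 0.0018623664502822876
```

{"method": "send_rows", "body": {
  "deltas": [0,0,-0.15,0,0,0,-0.35,0,0,0,-0.55,0,0,0,-0.64,0,0.2,0.04,-0.64,0,0.4,0.09,-0.64,0,0.6,0.14,-0.64,0,0.8,0.18,-0.64,0,1,0.23,-0.64,0,1,0.23,-0.64,0]
}}

```text
t: 26.77
ee_pos: [0.4757, -0.0109, 0.1528]
orientation: [0.677, 0.736, 0.002, -0.001]
force: [-1.1, -0.5, 0.6]
opening: 0.0322
finger_force: 59.7
```

{"method": "send_rows", "body": {
  "deltas": [0.2,0.04,0,0,0.4,0.09,0,0,0.6,0.14,0,0,0.8,0.18,0,0,0.95,0.22,0,0,1,0.23,0,0,1,0.23,0,0,1,0.23,0,0]
}}

```text
t: 27.43
ee_pos: [0.506, 0.1852, 0.1523]
orientation: [0.679, 0.734, -0.0, 0.0]
force: [0.4, 0.1, 0.1]
opening: 0.0321
finger_force: 59.7
```

```bash
python3 go.py .5068 .1872 .0395 .07
```

```text
t 27.43 pos [0.506  0.1852 0.1523] yang 0.0768 z [-0.0002 -0.0008 -1.    ] j [ 0.2335  0.3503 -0.2045  1.0163 -0.0007  1.7276] F [0.4353 0.0763 0.099 ] open 0.03214454525839261 59.743462800979614
delta [0.0101 0.005  0.5639] 0.002154438415377244
```

{"method": "send_rows", "body": {
  "deltas": [-0.005,0.005,0.1,0,-0.005,0.005,0.22,0,-0.005,0.005,0.34,0,-0.005,0.005,0.42,0,-0.005,0.005,0.48,0,-0.005,0.005,0.52,0,-0.005,0.005,0.55,0,-0.005,0.005,0.565,0,-0.005,0.005,0.565,0,-0.005,0.005,0.565,0]
}}

```text
t: 28.27
ee_pos: [0.5077, 0.1844, 0.0399]
orientation: [0.68, 0.733, 0.0, 0.0]
force: [0.5, -0.8, -1.2]
opening: 0.0324
finger_force: 59.7
```

```bash
python3 go.py .5068 .1872 .0385 .07
```

```text
t 28.27 pos [0.5077 0.1844 0.0399] yang 0.0754 z [ 0.001   0.0002 -1.    ] j [ 0.2309  0.4603 -0.3602  0.7492 -0.      1.7263] F [ 0.5227 -0.8384 -1.1883] open 0.032367539333876226 59.7433215379715
delta [ 0.0144 -0.0037  0.0071] 0.0017246565876005485
```

{"method": "send_rows", "body": {
  "deltas": [0,0,0.005,0,0,0,0.008,0,0,0,0.008,0,0,0,0.008,0]
}}

```text
t: 28.6
ee_pos: [0.508, 0.1848, 0.0385]
orientation: [0.68, 0.733, 0.001, 0.001]
force: [0.3, 0.3, 4.0]
opening: 0.032
finger_force: 60.1
```

{"method": "send_rows", "body": {
  "deltas": [0,0,0,0,0,0,0,0,0,0,0,0,0,0,0,0,0,0,0,0],
  "gripper": 44
}}

```text
t: 29.02
ee_pos: [0.507, 0.1846, 0.0375]
orientation: [0.68, 0.733, -0.0, -0.0]
force: [-0.3, -0.5, -0.0]
opening: 0.0442
finger_force: 0.0
```

{"method": "send_rows", "body": {
  "deltas": [0,0,-0.1,0,0,0,-0.2,0,0,0,-0.35,0,0,0,-0.5,0,0,0,-0.58,0,0,0,-0.58,0,0,0,-0.58,0]
}}

```text
t: 29.6
ee_pos: [0.5081, 0.1848, 0.1546]
orientation: [0.68, 0.733, 0.001, 0.001]
force: [0.4, 0.4, -0.4]
opening: 0.044
finger_force: 0.0
```

{"method": "send_rows", "body": {
  "deltas": [-0.2,0,0,0,-0.4,0,0,0,-0.6,0,0,0,-0.8,0,0,0,-1,0,0,0,-1,0,0,0],
  "gripper": 52
}}

```text
t: 30.1
ee_pos: [0.5219, -0.0211, 0.1519]
orientation: [0.683, 0.731, -0.002, 0.0]
force: [-0.3, -0.1, -1.1]
opening: 0.0521
finger_force: 0.0
```

```bash
python3 - <<'E'
from see import *
t=robot.camera("top");s=robot.camera("side")
f=lambda c,z:[(x.tolist(),int(a),onz(c,*x,z).round(3)[:2].tolist()) for x,a in blobs(c) if x[0]<460 and x[1]>140]
print(f(t,.03)); print(f(s,.025))
a=t["image"][140:280,310:460]; b=s["image"][195:345,300:475]
cv2.imwrite("pics/m7.png",np.hstack([cv2.resize(a,None,fx=2.4,fy=2.4,interpolation=2),cv2.resize(b,None,fx=2.24,fy=2.24,interpolation=2)[:336]]))
E
python3 go.py .533 -.293 .15 .07
```

```text
[([412.4, 165.3], 137, [0.608, -0.273]), ([217.5, 205.7], 90, [0.504, 0.238]), ([236.3, 204.1], 90, [0.508, 0.19]), ([199.0, 208.4], 93, [0.498, 0.286])]
[([195.2, 151.2], 137, [0.442, 0.452]), ([260.0, 172.2], 395, [0.514, 0.245]), ([358.4, 241.7], 83, [0.511, -0.121]), ([437.6, 255.2], 218, [0.609, -0.279]), ([337.7, 263.2], 107, [0.427, -0.131]), ([420.4, 287.7], 304, [0.505, -0.305])]
t 30.2 pos [ 0.5212 -0.016   0.1519] yang 0.0724 z [-0.0031  0.0011 -1.    ] j [-0.1527  0.3201 -0.2494  1.0045  0.0006  1.3456] F [-0.3695  0.2028  0.0233] open 0.05205348840903784 0.0
delta [-1.3855 -0.0414  0.008 ] 0.0007665284772339941
```

View pics/m7.png

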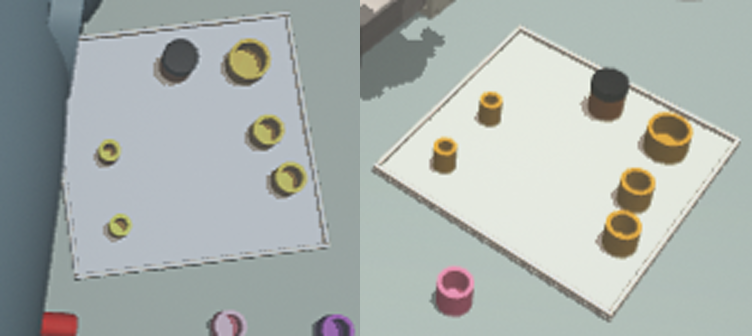

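Sleeve E has been knocked. It now stands at top crop (288,178), close to C at (266,130). I'll take C with the fingers closing diagonally.

```bash
python3 - <<'E'
from h import *
t=robot.camera("top"); s=robot.camera("side")
A=lambda p:(310+p[0]/2.4-.3,140+p[1]/2.4-.3); B=lambda p:(300+(p[0]-360)/2.24-.3,195+p[1]/2.24-.3)
for a,b in [((266,130),(637,180)),((288,178),(622,222)),((249,60),(669,128))]: print(tri(t,A(a),s,B(b)),onz(t,*A(a),.035))
for p in [(306,100),(316,150),(326,210)]: print(onz(t,*A(p),.012))
E
python3 go.py .533 -.292 .15 -.75
```

```text
(array([ 0.53103558, -0.29138281,  0.03217649]), np.float64(0.002684427995812284)) [ 0.52945626 -0.28975097  0.035     ]
(array([ 0.47753728, -0.31184152,  0.03456359]), np.float64(0.002637081478564859)) [ 0.47648952 -0.31077279  0.035     ]
(array([ 0.60898224, -0.2758756 ,  0.03448403]), np.float64(0.001870892739216445)) [ 0.60813127 -0.27507331  0.035     ]
[ 0.5677827  -0.34147191  0.012     ]
[ 0.51105076 -0.34923092  0.012     ]
[ 0.44428428 -0.35617392  0.012     ]
t 30.3 pos [ 0.5213 -0.014   0.1524] yang 0.0763 z [-0.0026  0.0011 -1.    ] j [-0.149   0.3194 -0.2491  1.0051  0.0007  1.3456] F [-0.0815  0.3403 -0.2072] open 0.05233701954751951 0.0
delta [-1.3903 -0.0474  0.0104] 0.26300474999198686
```

{"method": "send_rows", "body": {
  "deltas": [-0.2,-0.01,0,0.03,-0.4,-0.02,0,0.07,-0.6,-0.03,0,0.1,-0.8,-0.04,0,0.14,-1,-0.05,0,0.18,-1,-0.05,0,0.22,-1,-0.05,0,0.26,-1,-0.05,0,0.26,-1,-0.05,0,0.26]
}}

```text
t: 31.05
ee_pos: [0.5276, -0.2134, 0.1531]
orientation: [0.914, 0.406, -0.0, -0.001]
force: [-0.4, 0.4, -0.8]
opening: 0.0521
finger_force: 0.0
```

```bash
python3 go.py .533 -.292 .1 -.75
```

```text
t 31.05 pos [ 0.5276 -0.2134  0.1531] yang -0.7356 z [-0.001   0.0009 -1.    ] j [-0.4959  0.4081 -0.1155  1.0485  0.0003  1.8105] F [-0.4321  0.3551 -0.7737] open 0.05212394564198259 0.0
delta [-0.2735  0.284   0.2651] 0.004576313718277418
```

{"method": "send_rows", "body": {
  "deltas": [-0.13,0.14,0,0,-0.26,0.27,0.05,0,-0.27,0.28,0.15,0,-0.27,0.28,0.25,0,-0.27,0.28,0.26,0,-0.27,0.28,0.26,0,-0.27,0.28,0.26,0,-0.27,0.28,0.26,0]
}}

```text
t: 31.72
ee_pos: [0.5334, -0.2922, 0.1031]
orientation: [0.915, 0.404, 0.001, 0.001]
force: [-0.6, -1.0, -0.0]
opening: 0.0519
finger_force: 0.0
```

```bash
python3 go.py .533 -.292 .0235 -.75
```

```text
t 31.72 pos [ 0.5334 -0.2922  0.1031] yang -0.7386 z [ 0.0017 -0.001  -1.    ] j [-0.6054  0.5159 -0.0794  0.9735  0.0001  1.704 ] F [-0.5593 -1.0236 -0.0391] open 0.05188042760807609 0.0
delta [-0.0009 -0.003   0.3981] 0.0036158284837297856
```

{"method": "send_rows", "body": {
  "deltas": [0,0,0.1,0,0,0,0.2,0,0,0,0.28,0,0,0,0.34,0,0,0,0.38,0,0,0,0.39,0,0,0,0.39,0,0,0,0.39,0]
}}

```text
t: 32.38
ee_pos: [0.5333, -0.293, 0.0248]
orientation: [0.915, 0.403, 0.001, 0.001]
force: [-0.2, -0.1, -0.0]
opening: 0.0523
finger_force: 0.0
```

{"method": "send_rows", "body": {
  "deltas": [0,0,0,0,0,0,0,0,0,0,0,0,0,0,0,0,0,0,0,0,0,0,0,0,0,0,0,0],
  "gripper": 25
}}

```text
t: 32.97
ee_pos: [0.5335, -0.2934, 0.0252]
orientation: [0.915, 0.403, 0.001, 0.001]
force: [0.4, 1.3, 6.1]
opening: 0.0318
finger_force: 59.6
```

{"method": "send_rows", "body": {
  "deltas": [0,0,-0.15,0,0,0,-0.35,0,0,0,-0.55,0,0,0,-0.64,0,0,0,-0.64,-0.05,0,0,-0.64,-0.1,0,0,-0.64,-0.15,0,0,-0.64,-0.2,0,0,-0.64,-0.25,0,0,-0.64,-0.26,0,0,-0.64,-0.26,0,0,-0.64,-0.26]
}}

```text
t: 33.97
ee_pos: [0.5322, -0.2926, 0.1516]
orientation: [0.679, 0.734, 0.0, -0.0]
force: [0.0, 0.1, 0.4]
opening: 0.0324
finger_force: 59.6
```

```bash
python3 go.py .5103 .1373 .1535 .07
```

```text
t 33.97 pos [ 0.5322 -0.2926  0.1516] yang 0.0768 z [-0.0002  0.0003 -1.    ] j [-0.6071  0.4823 -0.0025  1.0863  0.0001  0.8869] F [0.0148 0.1412 0.3692] open 0.03239818717940389 59.64000999927521
delta [ 2.1515  0.0555 -0.009 ] 0.0021717017631948652
```

{"method": "send_rows", "body": {
  "deltas": [0.2,0.005,0,0,0.4,0.01,0,0,0.6,0.015,0,0,0.8,0.02,0,0,1,0.03,0,0,1,0.03,0,0]
}}

```text
t: 34.47
ee_pos: [0.5217, -0.0861, 0.1515]
orientation: [0.678, 0.735, 0.001, -0.002]
force: [-0.7, 0.2, -0.8]
opening: 0.0323
finger_force: 59.5
```

{"method": "send_rows", "body": {
  "deltas": [0.2,0.005,0,0,0.4,0.01,0,0,0.6,0.015,0,0,0.8,0.02,0,0,0.95,0.02,0,0,1,0.02,0,0,1,0.02,0,0,1,0.02,0,0]
}}

```text
t: 35.13
ee_pos: [0.5122, 0.1067, 0.1517]
orientation: [0.68, 0.733, -0.0, 0.0]
force: [-0.2, -0.5, -0.1]
opening: 0.0321
finger_force: 59.5
```

```bash
python3 go.py .5103 .1373 .0392 .07
```

```text
t 35.13 pos [0.5122 0.1067 0.1517] yang 0.0759 z [ 0.0002 -0.0008 -1.    ] j [ 0.0845  0.3209 -0.2489  1.0009 -0.0008  1.5794] F [-0.2114 -0.5062 -0.1234] open 0.03206978985981339 59.54205930233002
delta [0.1539 0.0022 0.5623] 0.0018687867808690807
```

{"method": "send_rows", "body": {
  "deltas": [0.14,0.002,0,0,0.14,0.002,0.04,0,0.14,0.002,0.15,0,0.14,0.002,0.27,0,0.14,0.002,0.38,0,0.14,0.002,0.46,0,0.14,0.002,0.51,0,0.14,0.002,0.55,0,0.14,0.002,0.565,0,0.14,0.002,0.565,0,0.14,0.002,0.565,0]
}}

```text
t: 36.05
ee_pos: [0.5113, 0.1346, 0.0394]
orientation: [0.68, 0.733, 0.001, 0.0]
force: [-0.3, 0.2, -2.0]
opening: 0.0324
finger_force: 59.7
```

```bash
python3 go.py .5103 .1373 .0382 .07
```

```text
t 36.05 pos [0.5113 0.1346 0.0394] yang 0.0752 z [ 0.0015  0.0002 -1.    ] j [ 0.1374  0.4416 -0.3936  0.7341  0.      1.633 ] F [-0.3053  0.2323 -1.9831] open 0.03240692356487927 59.666932225227356
delta [ 0.0139 -0.0038  0.006 ] 0.001644350930971459
```

{"method": "send_rows", "body": {
  "deltas": [0,0,0.005,0,0,0,0.008,0,0,0,0.008,0,0,0,0.008,0]
}}

```text
t: 36.38
ee_pos: [0.5112, 0.1349, 0.0381]
orientation: [0.68, 0.733, 0.001, 0.001]
force: [-0.6, -1.2, 5.8]
opening: 0.0321
finger_force: 60.0
```

{"method": "send_rows", "body": {
  "deltas": [0,0,0,0,0,0,0,0,0,0,0,0,0,0,0,0,0,0,0,0],
  "gripper": 44
}}

```text
t: 36.8
ee_pos: [0.5108, 0.1351, 0.0372]
orientation: [0.68, 0.733, 0.0, 0.0]
force: [1.5, 0.3, 1.2]
opening: 0.0439
finger_force: 0.0
```

{"method": "send_rows", "body": {
  "deltas": [0,0,-0.1,0,0,0,-0.2,0,0,0,-0.35,0,0,0,-0.5,0,0,0,-0.57,0,0,0,-0.57,0,0,0,-0.57,0]
}}

```text
t: 37.38
ee_pos: [0.5106, 0.135, 0.1514]
orientation: [0.68, 0.733, 0.0, 0.0]
force: [0.4, 0.5, -0.5]
opening: 0.0436
finger_force: 0.0
```

{"method": "send_rows", "body": {
  "deltas": [-0.2,0,0,0,-0.4,0,0,0,-0.6,0,0,0,-0.8,0,0,0,-1,0,0,0,-1,0,0,0],
  "gripper": 52
}}

```text
t: 37.88
ee_pos: [0.5249, -0.0708, 0.1491]
orientation: [0.683, 0.731, -0.002, 0.0]
force: [0.9, 0.6, -0.5]
opening: 0.0518
finger_force: 0.0
```

```bash
python3 - <<'E'
from see import *
t=robot.camera("top");s=robot.camera("side")
f=lambda c,z:[(x.tolist(),int(a),onz(c,*x,z).round(3)[:2].tolist()) for x,a in blobs(c) if x[0]<460 and x[1]>140]
print(f(t,.03)); print(f(s,.025))
E
python3 go.py .480 -.312 .15 .07
```

```text
[([412.3, 165.1], 138, [0.608, -0.273]), ([257.8, 202.5], 85, [0.512, 0.134]), ([217.4, 205.7], 88, [0.504, 0.238]), ([236.1, 204.2], 84, [0.508, 0.19]), ([198.9, 208.4], 88, [0.498, 0.286])]
[([195.3, 151.1], 136, [0.443, 0.452]), ([260.0, 172.2], 393, [0.514, 0.245]), ([287.0, 188.0], 142, [0.522, 0.142]), ([358.4, 242.1], 88, [0.51, -0.122]), ([437.7, 255.1], 195, [0.61, -0.279]), ([337.6, 263.4], 111, [0.427, -0.132]), ([417.4, 296.9], 135, [0.48, -0.315])]
t 37.98 pos [ 0.5241 -0.0655  0.1491] yang 0.0725 z [-0.0036  0.0015 -1.    ] j [-0.2448  0.3354 -0.2352  1.0041  0.0006  1.2534] F [-0.051   0.7054  0.0447] open 0.05195696859129863 0.0
delta [-1.2131 -0.3093 -0.0056] 0.0008088827450771258
```

{"method": "send_rows", "body": {
  "deltas": [-0.2,-0.06,0,0,-0.4,-0.12,0,0,-0.6,-0.18,0,0,-0.8,-0.24,0,0,-1,-0.3,0,0,-1,-0.3,0,0]
}}

```text
t: 38.48
ee_pos: [0.4796, -0.2732, 0.15]
orientation: [0.682, 0.732, -0.001, 0.0]
force: [0.1, 0.6, 1.6]
opening: 0.0519
finger_force: 0.0
```

{"method": "send_rows", "body": {
  "deltas": [-0.1,0,0,0,-0.22,0,0.1,0,-0.22,0,0.24,0,-0.22,0,0.24,0,-0.22,0,0.24,0,-0.22,0,0.24,0,-0.22,0,0.24,0]
}}

```text
t: 39.07
ee_pos: [0.4851, -0.3115, 0.1043]
orientation: [0.679, 0.734, 0.0, 0.001]
force: [-0.2, -0.5, 0.5]
opening: 0.0521
finger_force: 0.0
```

```bash
python3 go.py .481 -.314 .0245 .07
```

```text
t 39.07 pos [ 0.4851 -0.3115  0.1043] yang 0.0777 z [ 0.0011 -0.0005 -1.    ] j [-0.681   0.457  -0.1736  0.9391  0.0003  0.8121] F [-0.1936 -0.5365  0.5434] open 0.05211570364356174 0.0
delta [-0.0107 -0.0217  0.3989] 0.002437368658658928
```

{"method": "send_rows", "body": {
  "deltas": [-0.01,-0.02,0.1,0,-0.01,-0.02,0.2,0,-0.01,-0.02,0.28,0,-0.01,-0.02,0.34,0,-0.01,-0.02,0.38,0,-0.01,-0.02,0.395,0,-0.01,-0.02,0.395,0,-0.01,-0.02,0.395,0]
}}

```text
t: 39.73
ee_pos: [0.4811, -0.3149, 0.0251]
orientation: [0.68, 0.734, 0.0, 0.001]
force: [1.1, 0.3, 0.3]
opening: 0.0518
finger_force: 0.0
```

{"method": "send_rows", "body": {
  "deltas": [0,0,0,0,0,0,0,0,0,0,0,0,0,0,0,0,0,0,0,0,0,0,0,0,0,0,0,0],
  "gripper": 25
}}

```text
t: 40.32
ee_pos: [0.4813, -0.3154, 0.0255]
orientation: [0.68, 0.733, 0.0, 0.001]
force: [-0.6, 0.4, 5.8]
opening: 0.0324
finger_force: 59.6
```

```bash
python3 go.py .5138 .086 .1535 .07
```

```text
t 40.32 pos [ 0.4813 -0.3154  0.0255] yang 0.0759 z [ 0.0022 -0.0015 -1.    ] j [-0.6904  0.5346 -0.2758  0.7578  0.0002  0.8045] F [-0.6243  0.3812  5.81  ] open 0.03240354737571844 59.59252953529358
delta [ 1.9879  0.3154 -0.6427] 0.0018741766283548096
```

{"method": "send_rows", "body": {
  "deltas": [0,0,-0.15,0,0,0,-0.35,0,0,0,-0.55,0,0,0,-0.64,0,0.2,0.03,-0.64,0,0.4,0.06,-0.64,0,0.6,0.1,-0.64,0,0.8,0.13,-0.64,0,1,0.16,-0.64,0,1,0.16,-0.64,0]
}}

```text
t: 41.15
ee_pos: [0.4963, -0.1062, 0.152]
orientation: [0.677, 0.736, 0.001, -0.002]
force: [-0.4, -0.6, -0.6]
opening: 0.0319
finger_force: 59.6
```

{"method": "send_rows", "body": {
  "deltas": [0.2,0.03,0,0,0.4,0.06,0,0,0.6,0.1,0,0,0.8,0.13,0,0,0.95,0.15,0,0,0.98,0.16,0,0,0.98,0.16,0,0,0.98,0.16,0,0]
}}

```text
t: 41.82
ee_pos: [0.5142, 0.0846, 0.1521]
orientation: [0.68, 0.734, -0.0, 0.0]
force: [-1.3, 0.1, -1.3]
opening: 0.0323
finger_force: 59.6
```

```bash
python3 go.py .5138 .086 .0395 .07
```

```text
t 41.82 pos [0.5142 0.0846 0.1521] yang 0.0764 z [-0.     -0.0007 -1.    ] j [ 0.0417  0.3168 -0.2537  1.0004 -0.0007  1.5361] F [-1.2661  0.1042 -1.3308] open 0.03230327945696375 59.62076246738434
delta [ 0.0075 -0.0012  0.5629] 0.002037657062607158
```

{"method": "send_rows", "body": {
  "deltas": [0,0,0.1,0,0,0,0.22,0,0,0,0.34,0,0,0,0.42,0,0,0,0.48,0,0,0,0.52,0,0,0,0.55,0,0,0,0.57,0,0,0,0.57,0,0,0,0.57,0]
}}

```text
t: 42.65
ee_pos: [0.5151, 0.0845, 0.0389]
orientation: [0.68, 0.733, 0.001, 0.001]
force: [0.6, -0.5, -0.3]
opening: 0.0323
finger_force: 59.9
```

```bash
python3 go.py .5138 .086 .0385 .07
```

```text
t 42.65 pos [0.5151 0.0845 0.0389] yang 0.0751 z [ 0.0018  0.     -1.    ] j [ 0.0411  0.4311 -0.413   0.7249 -0.      1.5369] F [ 0.6088 -0.5366 -0.3284] open 0.032264771173156064 59.87673461437225
delta [ 0.0078 -0.006   0.0018] 0.0016156402221344699
```

{"method": "send_rows", "body": {
  "deltas": [0,0,0.003,0,0,0,0.003,0,0,0,0.003,0,0,0,0.003,0,0,0,0.003,0],
  "gripper": 44
}}

```text
t: 43.07
ee_pos: [0.5149, 0.085, 0.0379]
orientation: [0.68, 0.733, 0.0, 0.001]
force: [2.2, -0.5, 1.0]
opening: 0.0439
finger_force: 0.0
```

{"method": "send_rows", "body": {
  "deltas": [0,0,-0.1,0,0,0,-0.2,0,0,0,-0.35,0,0,0,-0.5,0,0,0,-0.57,0,0,0,-0.57,0,0,0,-0.57,0]
}}

```text
t: 43.65
ee_pos: [0.5145, 0.0852, 0.152]
orientation: [0.68, 0.733, 0.001, 0.0]
force: [-0.0, -0.3, -0.4]
opening: 0.0442
finger_force: 0.0
```

{"method": "send_rows", "body": {
  "deltas": [0.1,-0.12,0,-0.03,0.2,-0.24,0,-0.07,0.3,-0.37,0,-0.1,0.4,-0.5,0,-0.14,0.5,-0.62,0,-0.18,0.53,-0.67,0,-0.22,0.53,-0.67,0,-0.26,0.53,-0.67,0,-0.3,0.53,-0.67,0,-0.34,0.53,-0.67,0,-0.38,0.53,-0.67,0,-0.42,0.53,-0.67,0,-0.46],
  "gripper": 0
}}

```text
t: 44.65
ee_pos: [0.3707, 0.1802, 0.1496]
orientation: [0.025, 1.0, -0.001, -0.002]
force: [-0.2, 0.0, -0.2]
opening: -0.0001
finger_force: 0.0
```

```bash
python3 go.py .38 .178 .06 1.64; python3 - <<'E'
from h import *
t=robot.camera("top"); s=robot.camera("side")
a=t["image"][100:260,155:305]; b=s["image"][80:230,200:380]
cv2.imwrite("pics/m8.png",np.hstack([cv2.resize(a,None,fx=2.4,fy=2.4,interpolation=2)[:336],cv2.resize(b,None,fx=2.24,fy=2.24,interpolation=2)[:336]]))
E
```

```text
t 44.65 pos [0.3707 0.1802 0.1496] yang 1.5214 z [-0.0039 -0.001  -1.    ] j [ 0.298   0.1156 -0.522   0.9373  0.0002  0.3474] F [-0.1715  0.0041 -0.159 ] open -0.00011634659311000709 0.0
delta [-0.0486 -0.0079  0.4477] -0.03773857438537298
```

View pics/m8.png

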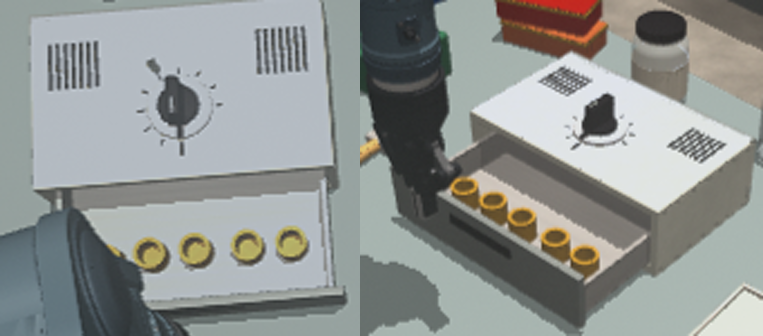

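All five sleeves stand in the drawer, in a row from (465,185) to (585,255) in the side crop, and the dial is at off. I'll lower in front of the plate and push.

{"method": "send_rows", "body": {
  "deltas": [0,0,0.1,-0.02,0,0,0.2,-0.038,0,0,0.3,-0.038,0,0,0.4,-0.038,0,0,0.44,-0.038,0,0,0.44,-0.038,0,0,0.44,-0.038,0,0,0.44,-0.038]
}}

```text
t: 45.42
ee_pos: [0.373, 0.1808, 0.0642]
orientation: [-0.031, 1.0, 0.0, 0.0]
force: [0.1, 0.7, -0.3]
opening: 0.0001
finger_force: 0.0
```

```bash
python3 go.py .440 .184 .06 1.64 .549 .191 .06 1.64
```

```text
t 45.42 pos [0.373  0.1808 0.0642] yang 1.6336 z [ 0.0009  0.0004 -1.    ] j [ 0.2979  0.2161 -0.6562  0.6975  0.0001  0.2351] F [ 0.0743  0.7361 -0.3303] open 6.77710453059535e-05 0.0
delta [-0.3351 -0.0049  0.0212] -0.0020488400152297048
delta [-0.8812 -0.0042  0.0217] -0.0020488400152297048
```

{"method": "send_rows", "body": {
  "deltas": [-0.1,0,0,0,-0.2,0,0,0,-0.27,0,0,0,-0.3,0,0,0,-0.32,0,0,0,-0.335,0,0,0,-0.35,0,0,0,-0.365,0,0,0,-0.38,0,0,0,-0.395,0,0,0,-0.41,0,0,0,-0.425,0,0,0]
}}

```text
t: 46.42
ee_pos: [0.4574, 0.1861, 0.0635]
orientation: [-0.032, 0.999, 0.0, -0.0]
force: [-1.8, 0.1, 1.1]
opening: 0.0003
finger_force: 1.1
```

{"method": "send_rows", "body": {
  "deltas": [-0.015,0,0,0,-0.03,0,0,0,-0.045,0,0,0,-0.065,0,0,0,-0.085,0,0,0,-0.105,0,0,0,-0.125,0,0,0,-0.145,0,0,0,-0.165,0,0,0,-0.185,0,0,0,-0.205,0,0,0,-0.225,0,0,0]
}}

```text
t: 47.42
ee_pos: [0.5025, 0.1889, 0.0634]
orientation: [-0.032, 0.999, 0.0, -0.0]
force: [-2.7, 1.5, 0.1]
opening: -0.0003
finger_force: 1.1
```

```bash
python3 go.py .549 .191 .06 1.64
```

```text
t 47.42 pos [0.5025 0.1889 0.0634] yang 1.6345 z [-0.0002  0.0001 -1.    ] j [ 0.2413  0.4283 -0.3403  0.8023  0.0001  0.1776] F [-2.7405  1.4626  0.0789] open -0.0002697759278115949 1.1444400250911713
delta [-0.2326 -0.0042  0.017 ] -0.0017546890038493148
```

{"method": "send_rows", "body": {
  "deltas": [-0.02,0,0,0,-0.04,0,0,0,-0.06,0,0,0,-0.08,0,0,0,-0.1,0,0,0,-0.12,0,0,0,-0.14,0,0,0,-0.155,0,0,0,-0.17,0,0,0,-0.18,0,0,0,-0.19,0,0,0,-0.2,0,0,0]
}}

```text
t: 48.42
ee_pos: [0.5423, 0.1914, 0.0636]
orientation: [-0.032, 0.999, -0.0, 0.0]
force: [-2.0, 1.1, -0.2]
opening: -0.0003
finger_force: 1.1
```

{"method": "send_rows", "body": {
  "deltas": [-0.006,0,0,0,-0.012,0,0,0,-0.018,0,0,0,-0.024,0,0,0,-0.03,0,0,0,-0.03,0,0,0]
}}

```text
t: 48.92
ee_pos: [0.5485, 0.1918, 0.0636]
orientation: [-0.032, 0.999, 0.0, 0.0]
force: [-1.8, 0.5, 0.1]
opening: -0.0003
finger_force: 0.6
```

{"method": "send_rows", "body": {
  "deltas": [-0.005,0,0,0,-0.01,0,0,0,-0.015,0,0,0,-0.02,0,0,0,-0.02,0,0,0]
}}

```text
t: 49.33
ee_pos: [0.551, 0.1919, 0.0634]
orientation: [-0.032, 0.999, -0.0, -0.001]
force: [-4.8, 0.2, 3.4]
opening: 0.0
finger_force: 2.6
```

{"method": "send_rows", "body": {
  "deltas": [-0.008,0,0,0,-0.016,0,0,0,-0.016,0,0,0,-0.016,0,0,0]
}}

```text
t: 49.67
ee_pos: [0.551, 0.1919, 0.0633]
orientation: [-0.032, 0.999, -0.0, -0.004]
force: [-13.2, -0.3, 10.2]
opening: -0.0001
finger_force: 6.6
```

{"method": "send_rows", "body": {
  "deltas": [-0.008,0,0,0,-0.016,0,0,0,-0.016,0,0,0,-0.016,0,0,0]
}}

```text
t: 50.0
ee_pos: [0.5509, 0.1919, 0.0633]
orientation: [-0.032, 0.999, -0.0, -0.007]
force: [-22.5, -0.3, 18.6]
opening: 0.0002
finger_force: 10.9
```

{"method": "send_rows", "body": {
  "deltas": [0.03,0,0,0,0.1,0,0,0,0.2,0,0,0,0.3,0,0,0,0.3,0,-0.1,0,0.3,0,-0.3,0,0.3,0,-0.5,0,0.3,0,-0.7,0,0.3,0,-0.8,0,0.3,0,-0.8,0,0.3,0,-0.8,0]
}}

```text
t: 50.92
ee_pos: [0.5008, 0.1888, 0.2254]
orientation: [-0.032, 0.999, 0.0, 0.003]
force: [-0.1, 0.6, -0.1]
opening: -0.0001
finger_force: 0.0
```

```bash
python3 go.py .6465 .197 .20 1.64; python3 - <<'E'
from h import *
t=robot.camera("top"); s=robot.camera("side")
a=t["image"][105:175,190:270]; b=s["image"][95:230,215:380]
cv2.imwrite("pics/m9.png",np.hstack([cv2.resize(a,None,fx=5,fy=5,interpolation=2),cv2.resize(b,(int(165*350/135),350),interpolation=2)]))
E
```

```text
t 50.92 pos [0.5008 0.1888 0.2254] yang 1.6341 z [ 0.0058  0.0009 -1.    ] j [ 0.2423  0.2975 -0.0847  1.1828 -0.0006  0.179 ] F [-0.0948  0.5896 -0.0614] open -0.00011051175930774674 0.0
delta [-0.7287 -0.0054  0.1311] -0.001877293322911719
```

View pics/m9.png

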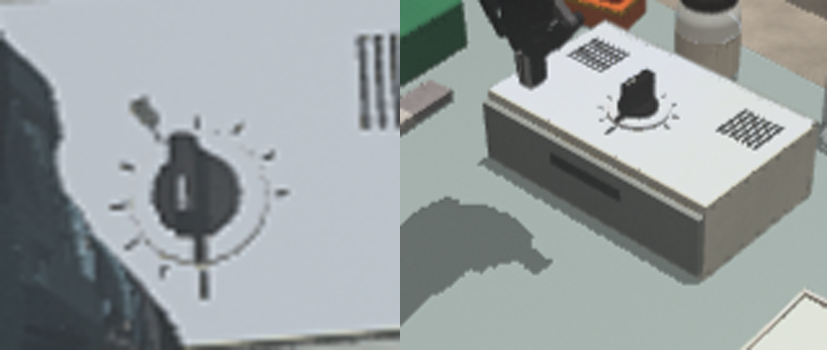

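The drawer is home and the dial is still off. The ticks read (203,285) at 0° and (280,192) at 270°, and the tab runs from (138,103) to (157,133). I'll fit the scale to get the tab angle.

```bash
python3 - <<'E'
from h import *
from scipy.optimize import least_squares
np.set_printoptions(precision=4,suppress=True)
t=robot.camera("top"); A=lambda p:(190+(p[0]+.5)/5-.5,105+(p[1]+.5)/5-.5)
deg=[0,30,60,90,120,180,210,240,270]
T=[(203,280),(167,271),(135,246),(118,207),(128,167),(197,122),(238,128),(268,155),(281,192)]
P=np.array([onz(t,*A(p),.1005)[:2] for p in T])
w=np.r_[.3,np.ones(8)]
def f(v):
    a=np.pi+v[2]-np.radians(deg); return ((P-v[:2]-v[3]*np.c_[np.cos(a),np.sin(a)])*w[:,None]).ravel()*1000
v=least_squares(f,[.645,.195,.07,.037]).x; print(v,f(v).round(1))
im=t["image"][105:175,190:270]; g=cv2.cvtColor(im,cv2.COLOR_BGR2GRAY); print(g[17:35,22:36])
for k,(u,y) in enumerate([(138,103),(146,113),(157,133)]):
    q=onz(t,*A((u,y)),.103)[:2]-v[:2]; print(np.hypot(*q),(np.pi+v[2]-np.arctan2(q[1],q[0])))
E
```

```text
[0.6466 0.1959 0.0929 0.0406] [-0.4  0.5 -0.  -0.9 -0.4 -0.8  0.2  1.   0.3  0.3  0.2 -0.5  0.4 -0.4
 -0.5  0.4 -0.2  0.8]
[[192 193 192 192 192 193 193 193 193 193 193 193 193 193]
 [192 192 193 193 194 194 194 194 194 193 193 193 193 192]
 [192 192 193 194 195 189 146 159 196 193 193 192 193 193]
 [192 192 193 188 137  92  94 131 198 195 193 192 193 193]
 [192 193 194 187 120  95  98 111 162 196 194 193 193 192]
 [192 192 194 189 151  97  99  99 110 161 196 193 192 193]
 [193 192 193 194 191 145 103 107 105 125 197 194 194 193]
 [192 192 192 193 195 190 127 104  94 129 198 194 193 194]
 [192 192 192 193 193 195 193 156 111 173 197 195 196 196]
 [192 192 193 193 192 193 195 193 161 148 198 193 156 123]
 [192 192 192 192 193 192 193 195 185 113 166 153  58  65]
 [193 192 192 192 193 192 193 194 190 166 161 115  63  70]
 [192 192 193 193 193 192 193 193 194 195 194 155  64  71]
 [192 193 192 193 193 193 193 193 192 194 192 152  63  71]
 [192 193 193 193 194 193 192 191 193 194 193 152  64  72]
 [193 189 161 170 194 194 192 192 194 197 190 115  65  72]
 [192 186 124  84 121 196 193 193 196 187  81  61  68  73]
 [193 194 196 192 171 192 192 194 192 153  63  69  67  72]]
0.05967593553975542 2.65628725994499
0.05295167002989785 2.667527858577576
0.04091041051961155 2.6490017628414977
```

{"method": "send_rows", "body": {
  "deltas": [-0.2,0,0,0,-0.4,0,0,0,-0.6,0,0,0,-0.7,0,0.05,0,-0.73,0,0.13,0,-0.73,0,0.13,0,-0.73,0,0.13,0,-0.73,0,0.13,0],
  "gripper": 50
}}

```text
t: 51.73
ee_pos: [0.6431, 0.1978, 0.1969]
orientation: [-0.032, 0.999, -0.0, -0.001]
force: [-0.9, -0.1, -0.1]
opening: 0.0499
finger_force: 0.0
```

```bash
python3 go.py .6466 .1972 .133 1.645
```

```text
t 51.73 pos [0.6431 0.1978 0.1969] yang 1.6346 z [-0.0024 -0.0004 -1.    ] j [0.2041 0.6031 0.318  1.2881 0.     0.1403] F [-0.8525 -0.0997 -0.0993] open 0.04992007439921558 0.0
delta [-0.018  -0.004   0.3194] -0.00330102759555488
```

{"method": "send_rows", "body": {
  "deltas": [-0.01,-0.004,0.1,-0.003,-0.01,-0.004,0.18,-0.003,-0.01,-0.004,0.25,-0.003,-0.01,-0.004,0.29,-0.003,-0.01,-0.004,0.31,-0.003,-0.01,-0.004,0.32,-0.003,-0.01,-0.004,0.32,-0.003,-0.01,-0.004,0.32,-0.003]
}}

```text
t: 52.4
ee_pos: [0.6468, 0.1974, 0.1347]
orientation: [-0.037, 0.999, 0.0, 0.001]
force: [0.1, 1.3, 0.6]
opening: 0.0501
finger_force: 0.0
```

```bash
python3 go.py .6466 .1972 .133 1.645
```

```text
t 52.4 pos [0.6468 0.1974 0.1347] yang 1.6439 z [ 0.0017  0.0004 -1.    ] j [0.2024 0.6299 0.2033 1.1424 0.0001 0.1293] F [0.0897 1.3047 0.6018] open 0.050091713528055054 0.0
delta [ 0.0013 -0.0009  0.0085] -0.00033501031113612935
```

{"method": "send_rows", "body": {
  "deltas": [0,0,0.005,0,0,0,0.005,0,0,0,0.005,0,0,0,0.005,0,0,0,0.005,0,0,0,0.005,0,0,0,0.005,0,0,0,0.005,0],
  "gripper": 10
}}

```text
t: 53.07
ee_pos: [0.6467, 0.1979, 0.1332]
orientation: [-0.037, 0.999, 0.001, 0.001]
force: [-1.3, 4.3, 5.5]
opening: 0.0129
finger_force: 61.2
```

```bash
python3 go.py .6466 .1972 .133 1.645;python3 -c "
from h import *
print(robot.get_obs()['ft_torque'])"
```

```text
t 53.07 pos [0.6467 0.1979 0.1332] yang 1.6443 z [ 0.001   0.0014 -1.    ] j [0.2028 0.631  0.2012 1.1397 0.0012 0.1293] F [-1.3107  4.2957  5.4774] open 0.012875625612337314 61.24745070934296
delta [ 0.0006 -0.0036  0.0009] -0.00022699148216888263
[0.7649057  0.26449798 0.03459995]
```

{"method": "send_rows", "body": {
  "deltas": [0,0.009,0,0,0,0.009,0,0.02,0,0.009,0,0.05,0,0.009,0,0.08,0,0.009,0,0.11,0,0.009,0,0.14,0,0.009,0,0.17,0,0.009,0,0.2,0,0.009,0,0.23,0,0.009,0,0.26,0,0.009,0,0.29,0,0.009,0,0.3]
}}

```text
t: 54.07
ee_pos: [0.6466, 0.1982, 0.1332]
orientation: [0.423, 0.906, -0.0, 0.001]
force: [-0.7, 0.4, 5.4]
opening: 0.0131
finger_force: 61.3
```

```bash
python3 go.py .6466 .1972 .133 1.645;python3 -c "
from h import *
print(robot.get_obs()['ft_torque'])"
```

```text
t 54.07 pos [0.6466 0.1982 0.1332] yang 0.6973 z [ 0.0011 -0.0014 -1.    ] j [ 0.2044  0.6318  0.2025  1.1407 -0.0016  1.0779] F [-0.7307  0.4397  5.4433] open 0.013111768212611207 61.34456992149353
delta [-0.0037 -0.0034  0.0009] -0.30165944023781066
[0.01099323 0.26542374 0.05720363]
```

{"method": "send_rows", "body": {
  "deltas": [0,0,0,0.02,0,0,0,0.05,0,0,0,0.08,0,0,0,0.11,0,0,0,0.14,0,0,0,0.17,0,0,0,0.2,0,0,0,0.23,0,0,0,0.26,0,0,0,0.29,0,0,0,0.3,0,0,0,0.3]
}}

```text
t: 55.07
ee_pos: [0.6468, 0.1983, 0.1332]
orientation: [0.788, 0.616, 0.0, 0.001]
force: [-0.2, -0.0, 4.7]
opening: 0.0129
finger_force: 61.3
```

{"method": "send_rows", "body": {
  "deltas": [0,0,0,0.02,0,0,0,0.05,0,0,0,0.08,0,0,0,0.11,0,0,0,0.14,0,0,0,0.17,0,0,0,0.2,0,0,0,0.22,0,0,0,0.235,0,0,0,0.24,0,0,0,0.24,0,0,0,0.24]
}}

```text
t: 56.07
ee_pos: [0.6469, 0.1983, 0.1332]
orientation: [0.959, 0.284, 0.001, 0.001]
force: [-0.4, 0.6, 5.3]
opening: 0.0127
finger_force: 61.3
```

```bash
python3 go.py .6466 .1982 .133 -1.007;python3 -c "
from h import *
print(robot.get_obs()['ft_torque'])"
```

```text
t 56.07 pos [0.6469 0.1983 0.1332] yang -0.9958 z [ 0.0015 -0.0011 -1.    ] j [ 0.2043  0.6318  0.2026  1.1404 -0.0014  2.7709] F [-0.3815  0.5743  5.3113] open 0.012748100839878823 61.28137707710266
delta [-0.0013 -0.0005  0.0011] 0.003569458213374518
[ 0.13676603  0.21295893 -0.06440065]
```

{"method": "send_rows", "body": {
  "deltas": [0,0,0,0,0,0,0,0,0,0,0,0,0,0,0,0,0,0,0,0],
  "gripper": 50
}}

```text
t: 56.48
ee_pos: [0.646, 0.1988, 0.132]
orientation: [0.959, 0.284, -0.0, 0.0]
force: [0.4, -0.6, -0.9]
opening: 0.0499
finger_force: 0.0
```

{"method": "send_rows", "body": {
  "deltas": [0,0,-0.1,0,0,0,-0.2,0,0,0,-0.3,0,0,0,-0.4,0,-0.15,-0.1,-0.5,0,-0.3,-0.2,-0.5,0,-0.45,-0.3,-0.5,0,-0.6,-0.4,-0.5,0,-0.7,-0.45,-0.5,0,-0.7,-0.45,-0.5,0,-0.7,-0.45,-0.5,0]
}}

```text
t: 57.4
ee_pos: [0.4789, 0.1983, 0.2329]
orientation: [0.959, 0.284, 0.0, 0.0]
force: [1.6, 0.4, 0.2]
opening: 0.0502
finger_force: 0.0
```

```bash
python3 go.py .6466 .1982 .133 -1.007; python3 - <<'E'
from h import *
t=robot.camera("top"); s=robot.camera("side")
a=t["image"][110:170,195:265]; b=s["image"][110:150,280:330]
cv2.imwrite("pics/m10.png",np.hstack([cv2.resize(a,None,fx=6,fy=6,interpolation=2),cv2.resize(b,(375,360),interpolation=2)]))
E
```

```text
t 57.4 pos [0.4789 0.1983 0.2329] yang -0.9944 z [ 0.0004 -0.0001 -1.    ] j [ 0.2702  0.2655 -0.1087  1.1963 -0.0002  2.8354] F [1.5507 0.4214 0.1713] open 0.05018866133547174 0.0
delta [0.7029 0.4571 0.4996] 0.004009733303650453
```

View pics/m10.png

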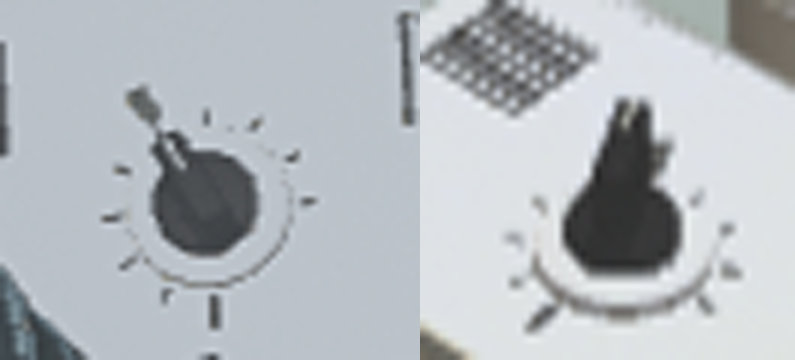

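```bash
python3 - <<'E'
from h import *
np.set_printoptions(precision=1,suppress=True,linewidth=150)
t=robot.camera("top"); g=cv2.cvtColor(t["image"],cv2.COLOR_BGR2GRAY)
print("cols 213-229 rows 122-142"); print(g[122:142,213:230])
ax=np.array([.6466,.1959])
for ph in (.52,.57,.62):
    d=np.array([np.cos(ph),np.sin(ph)]); P=lambda r,z:proj(t,np.r_[ax+r*d,z])
    print(ph,"line",P(8,.144),P(20,.144),"tongue",P(30,.106),P(36,.106),"tab",P(45,.103),P(61,.103))
cv2.imwrite("pics/m11.png",cv2.resize(t["image"][118:152,208:242],None,fx=16,fy=16,interpolation=cv2.INTER_NEAREST))
E
```

```text
cols 213-229 rows 122-142
[[192 192 192 193 193 193 193 193 193 192 193 193 192 192 192 193 192]
 [193 192 193 194 194 194 194 194 193 193 193 193 193 193 193 193 192]
 [192 193 194 195 189 147 159 195 193 192 192 192 193 192 193 193 193]
 [193 194 188 138  93  95 131 198 195 193 193 193 192 193 192 193 193]
 [192 193 187 120  97  99 113 163 196 194 193 193 193 193 193 193 193]
 [192 193 189 151  98 100 100 112 161 196 193 193 193 192 193 193 193]
 [193 193 194 191 146 105 109 108 126 197 193 192 193 193 194 186 143]
 [191 193 193 195 189 127 105  95 129 197 193 193 193 193 194 182 109]
 [192 192 192 193 195 193 156 112 173 198 196 193 194 193 194 182 117]
 [193 192 192 192 193 195 193 162 150 200 192 168 196 195 194 193 195]
 [192 192 192 192 193 193 196 188  98 116  60  78 145 198 195 194 194]
 [192 192 192 192 193 193 196 188  99 136 134  67  76 144 199 196 195]
 [192 192 192 192 192 194 187 114  62 123 196  72  74 131 203 199 198]
 [192 193 193 193 193 194 187 114  61  87 137 127  70  72  89  95  95]
 [193 193 194 194 193 193 195 190  86  66 104 164 103  73  69  69  73]
 [189 161 170 194 194 192 194 193 156  63  77 123 164  73  75  72  77]
 [186 124  86 121 196 193 194 197 191  80  69  80  99  75  76  73  72]
 [194 196 192 171 193 193 194 193 155  61  68  74  76  76  78  77  72]
 [193 193 194 193 193 193 195 188  87  64  68  70  78  78  78  78  77]
 [192 192 192 190 193 194 191 153  66  66  69  69  72  77  78  77  77]]
0.52 line [ -507.1 -1142. ] [ -791.  -1637.9] tongue [ -878.9 -1791.5] [ -915.9 -1856. ] tab [ -954.9 -1924.2] [ -999.5 -2002. ]
0.57 line [ -589.8 -1126.3] [ -914. -1629.] tongue [-1015.4 -1786.2] [-1058.1 -1852.5] tab [-1103.3 -1922.6] [-1155.1 -2002.8]
0.62 line [ -674.7 -1108.5] [-1043.  -1618.4] tongue [-1159.5 -1779.6] [-1208.7 -1847.8] tab [-1260.9 -1920.1] [-1320.8 -2003. ]
```

View pics/m11.png

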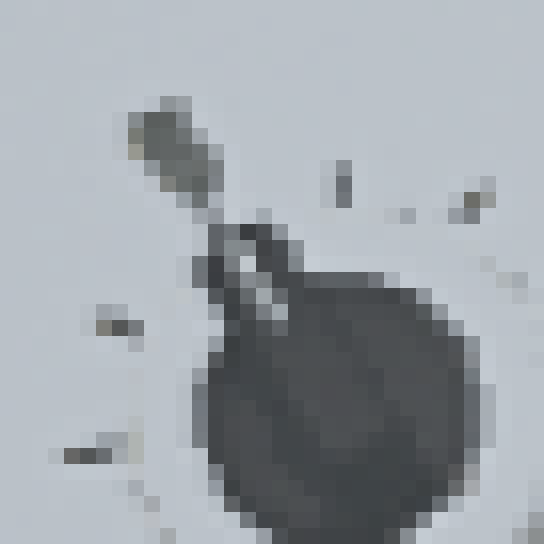

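The enlarged view shows the white pointer line running from (240,240) to (280,312), up-left towards the tab at (165,140)–(205,190). Next I'll compare with projected directions.

```bash
python3 - <<'E'
from h import *
np.set_printoptions(precision=2,suppress=True,linewidth=150)
t=robot.camera("top"); g=cv2.cvtColor(t["image"],cv2.COLOR_BGR2GRAY).astype(float)
m=(193-g[123:131,215:223]).clip(8)-8; yy,xx=np.mgrid[123:131,215:223]
print("tab centroid",(m*xx).sum()/m.sum(),(m*yy).sum()/m.sum())
b=(g[132:140,222:227]-85).clip(0); b[:2,:1]=0;b[0]=0;b[:3,3:]=0; b[:4,4:]=0; yy,xx=np.mgrid[132:140,222:227]
print("line centroid",(b*xx).sum()/b.sum(),(b*yy).sum()/b.sum()); 
for ax in ([.6466,.1959],[.6456,.1959],[.6466,.1949]):
  for ph in (.5,.55,.6,.65):
    d=np.array([np.cos(ph),np.sin(ph)]); P=lambda r,z:proj(t,np.r_[np.array(ax)+r*d/1000,z])
    print(ax,ph,"line",P(8,.144),P(20,.144),"tongue",P(30,.106),"tab",P(54,.103))
E
```

```text
tab centroid 218.52754590984975 127.07790762381747
line centroid 223.63351749539595 135.27624309392266
[0.6466, 0.1959] 0.5 line [224.74 136.11] [222.48 131.95] tongue [223.95 133.75] tab [219.85 126.17]
[0.6466, 0.1959] 0.55 line [224.6  136.19] [222.11 132.15] tongue [223.42 134.04] tab [218.9  126.69]
[0.6466, 0.1959] 0.6 line [224.45 136.28] [221.75 132.37] tongue [222.9  134.36] tab [217.98 127.26]
[0.6466, 0.1959] 0.65 line [224.32 136.37] [221.41 132.6 ] tongue [222.4 134.7] tab [217.08 127.87]
[0.6456, 0.1959] 0.5 line [224.73 136.51] [222.46 132.34] tongue [223.93 134.13] tab [219.84 126.55]
[0.6456, 0.1959] 0.55 line [224.58 136.59] [222.1  132.55] tongue [223.4  134.43] tab [218.89 127.07]
[0.6456, 0.1959] 0.6 line [224.44 136.68] [221.74 132.76] tongue [222.89 134.74] tab [217.97 127.64]
[0.6456, 0.1959] 0.65 line [224.3  136.77] [221.39 133.  ] tongue [222.39 135.08] tab [217.07 128.25]
[0.6466, 0.1949] 0.5 line [225.16 136.11] [222.89 131.94] tongue [224.35 133.75] tab [220.25 126.17]
[0.6466, 0.1949] 0.55 line [225.01 136.19] [222.53 132.15] tongue [223.82 134.04] tab [219.3  126.69]
[0.6466, 0.1949] 0.6 line [224.87 136.27] [222.17 132.36] tongue [223.3  134.36] tab [218.38 127.26]
[0.6466, 0.1949] 0.65 line [224.73 136.37] [221.82 132.6 ] tongue [222.8 134.7] tab [217.48 127.86]
```

```bash
python3 - <<'E'
from h import *
from scipy.optimize import least_squares
np.set_printoptions(precision=4,suppress=True)
t=robot.camera("top"); g=cv2.cvtColor(t["image"],cv2.COLOR_BGR2GRAY).astype(float)
c0=(195,110); C={30:(167,296),60:(131,264),90:(112,217),120:(121,169),180:(207,117),210:(256,124),240:(292,156),270:(308,201)}
P=[]
for d,(u,v) in C.items():
    x,y=round(c0[0]+u/6),round(c0[1]+v/6); yy,xx=np.mgrid[y-3:y+3,x-3:x+3]
    m=(193-g[y-3:y+3,x-3:x+3]).clip(0); m[m<25]=0
    # keep outer part only: blob connected to the darkest pixel
    n,l=cv2.connectedComponents((m>0).astype(np.uint8)); m*=l==l[np.unravel_index(m.argmax(),m.shape)]
    p=((m*xx).sum()/m.sum(),(m*yy).sum()/m.sum()); P.append(onz(t,*p,.1005)[:2])
P=np.array(P); deg=np.array(list(C))
def f(v):
    a=np.pi+v[2]-np.radians(deg); return ((P-v[:2]-v[3]*np.c_[np.cos(a),np.sin(a)])).ravel()*1000
r=least_squares(f,[.645,.195,.07,.037],loss="soft_l1"); v=r.x; print(v,f(v).round(1))
q=onz(t,218.53,127.08,.103)[:2]-v[:2]; w=np.arctan2(q[1],q[0]); print("tab r",np.hypot(*q),"world",w,"dial",np.pi+v[2]-w)
q=onz(t,223.63,135.28,.144)[:2]-v[:2]; w=np.arctan2(q[1],q[0]); print("line r",np.hypot(*q),"world",w)
E
```

```text
[0.6466 0.1965 0.076  0.0405] [-0.  -0.2  0.2 -0.2 -0.  -0.   0.   0.8 -0.1 -0.4  0.1  0.1 -0.4 -0.1
  0.2  0.1]
tab r 0.05327410199385746 world 0.5652591431162444 dial 2.6523811722148016
line r 0.010876221626976962 world 0.5816109135671156
```

The tab is at 2.652 rad and the dial at about 2.64, so they are aligned within about 0.6°. The arm is clear, so I'm handing in.

```bash
python3 -c "
from cell import robot
print(robot.finish_job())"
```

```text
the job is handed in; nothing more can be done
None
```

I handed the job in: dial turned to off first, all five 34 mm sleeves stood upright in the drawer, drawer pushed fully home with the dial still off, then the dial turned to within about 0.6° of the tab and released. The hand-in returned no verdict.

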